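# Hook the sieve onto its glass bowl

### The arm

A 6-joint arm with a two-finger parallel gripper is mounted at the origin on the work surface. World frame = base frame: x ahead of the robot, y to its left, z up, the work surface at z = 0. Lengths are in m, angles in degrees, forces in N, time in s.
With the tool pointing down it reaches from about 0.375 to 0.9 m from the base axis. Payload 3.1 kg.
Tool frame: the origin (TCP) lies between the finger pads; the fingertips stand 19 mm ahead of it and the grasp point (between the pads) is the TCP; z points along the fingers, y is the direction in which the jaws open and shut (so a half turn about z gives the same grasp; the last joint's range is limited). The gripper opens to 87 mm and grips with 3 to 60 N. Pads are 19 mm wide; open, the fingers measure 117 mm over their backs; the gripper's body (75 mm by 190 mm) begins 51 mm behind the grasp point.
Start: joints at [62.137, 30.224, 82.088, -0, 67.689, -10.227], TCP at [0.189, 0.596, 0.242] pointing down, gripper open.
Joint ranges: [-176.69, 176.69], [-43.24, 126.21], [12.49, 139.97], [-82, 262], [0, 151.66], [-163.58, 163.58]. Speed limits (degrees/s): [159.86, 159.86, 180, 180, 180, 180].

### API

Orientations are given as a 3x3 rotation matrix whose columns are the frame's x, y, z axes.
In Python, from rig import bot gives the robot as it stands. The module is installed in compiled form; this text tells all that it offers.
- The arm moves only by the tool play_rows, never from a script. Its argument "increments" is a list of rows, each an object with "dp": the shift along the world's x, y, z in mm, a list of three; "turn": the turn about the world's z in rad. In form: [{"dp": [tx, ty, tz], "turn": turn}, ...]. A call has exactly 5 rows; each row shifts and turns the pose as measured when the row begins; what a row does not reach is not made up. A row lasts 1/10 s, in which the tool goes at most 50 mm and 8.59 degrees, less where a joint would pass 70% of its speed; a pose out of reach is approached as far as the arm can. A call with a gripper value outside its range is refused whole. "claw" is the opening, from 0 (shut) to 1 (fully open), set as the call begins (left out, the last holds). The fingers move at their own pace and stop on an object; the grip force is fixed at half the most. Time passes only in rows, so rows that do not move let the fingers close, or fill a call up. It gives the time, the measured TCP pose, the force and the opening at its end, in the units of the state.
- bot.read_state(): the state, without advancing time (a new reading comes with each control period).
- bot.capture(name): name is "side" or "top"; returns (picture, depth): 384x512x3 uint8, blue, green, red; 384x512 float32, m along the optical axis (not along the pixel's ray), 0 where there is no reading.
- bot.get_calibration(name): a dict with "K" (3x3 intrinsics, pixels), "k1" (the pictures are not rectified: a ray, as slopes to the right and down, at radius r is drawn at 1 + k1 r^2 times it, then the intrinsics apply), "xyz" and "attitude" of the camera in the world. Camera axes: x right, y up, looking along -z (the intrinsics and any distortion apply to the point x, -y, -z); pixel columns grow to the right and rows downward; lengths in m; the calibration is good to about 2 mm. A picture is of the moment at which its call begins. get_calibration takes no time and is no camera call.
- bot.hand_in(): hands the job in, once; it reports no verdict.
The state is a dict: "time_s": time; "joint_positions": joint angles; "qvel": joint speeds; "tau": joint torques, N m; "position": TCP position; "tcp_rot": TCP orientation; "force": force on the tool from outside, world axes, zero at the start; "moment": the same for the moment, N m; "opening": opening from 0.0 (shut) to 1.0 (fully open).
Only numpy, scipy, OpenCV 4.12 (cv2) and the standard library are available. Lean on these libraries where they do the work, as an engineer would, in place of code of your own. Each camera call takes 0.05 s, during which the arm holds its last target.

### The job

The little steel sieve belongs on the glass bowl, ready for sifting: hang its pull-out front hook over the outside of the bowl's rim, as far out as the hook happens to stand, and rest its handle across the rim on the opposite side. Go in hook first with the handle held clearly up, draw the sieve gently back until you feel the hook catch on the glass, and only then lay the handle down so that the lug under it drops outside the rim and the sieve sits level and stays put by itself. Be gentle with the glass, do not drag or tip the bowl, and leave the other things on the bench where they are.

Things in the scene. Friction and masses are not known exactly. Their poses are not given: they have to be found in the camera images.
- sieve_grip (a point): Centre of the grip of the loose steel sieve (0.15 kg, about 200 mm long, standing level on its foot ring), 40.5 mm above the bench. Sieve axes, same for all its points: x along the sieve from handle to hook, y across, z up. The red handle is a bar 14 mm wide (y), 9 mm thick (z), from 34 mm ahead of this point (+x) to 26 mm behind; pinch it across y. Clear below to the bench.
- sieve_basket (a point): Centre of the sieve's basket, level with the underside of handle and hook rods: 106 mm ahead of sieve_grip along x, 4.5 mm below it, 36 mm above the bench. The basket is a round cup 87 mm across its rolled rim, which stands 4 mm above this point, tapering to a foot ring 49 mm across, 36 mm below it. The sieve's centre of mass lies within 25 mm of here.
- sieve_front (a point): Point on the sieve where the lower inner end of its pull-out hook is at mid travel: 172 mm ahead of sieve_grip, 22.5 mm below it. The hook, 24 mm wide, is two rods and a 3 mm strip straight down, inner face 18 mm deep below the rods, toe 5 mm more. It stands up to 9 mm nearer or farther (x) than this point each time, is not measured, and is stiff (12 N): feel for it, do not push it.
- sieve_lug (a point): Inner (basket-side) face of the rest lug under the sieve's handle, at the handle's underside: 31 mm ahead of sieve_grip along x and 4.5 mm below it. The lug is 6 mm long, 14 mm wide and drops 9 mm below the handle. From it to the hook's inner face it is 132 to 150 mm as the hook stands, so hook and lug both come outside the bowl's 128 mm rim when the sieve is hung.
- bowl_rim (a point): Centre of the mouth of the clear glass bowl with bright rim (loose, 0.55 kg), level with the rim's top, 75 mm above the bench. Outer radius at the rim 64 mm, wall 5 mm; outside tapers to 56 mm radius 30 mm above the bench and 40 mm at the foot; inner floor 6 mm above the bench. The basket goes inside with room to spare. Pulled sideways with more than about 3 N it may slide.
- bowl: The same bowl, origin at the centre of its underside; z up.
- cake_tin: Bystander: round aluminium spring-lock cake tin with a clasp, 180 mm across, 71 mm high; origin at the centre of its underside.
- mug: Bystander: blue ceramic mug of steel piping tips, 82 mm across (handle out to 73 mm from its axis along its own +y), tips stand up to about 115 mm high; origin at the centre of its underside.
- scraper: Bystander: white plastic bench scraper lying flat, 112 mm by 150 mm, up to 16 mm high; origin at its middle, on the bench.
- flour_jar: Bystander: cream flour jar with a wooden lid, 105 mm across, 164 mm high; origin at the centre of its underside.
- spatula: Bystander: spatula with wooden handle and steel blade lying flat, 280 mm long, up to 20 mm high; origin at its middle, on the bench.
Not all that is in view belongs to the job. Of the things that look like the part that bears sieve_grip, the largest one is meant.

How it is judged (in metres and radians):
On the way:
1. hook caught, handle up: hook's strip bears on the glass (over 0.3 N) for 0.1 s, sieve_front 8 to 30 mm below the rim's top and near the rim, grip point at least 25 mm above the rim (contact force between hook_strip and bowl above 0.3 N and z of sieve_front in the frame of bowl_rim between -0.03 and -0.008 m and horizontal distance between sieve_front and bowl_rim between 0.035 and 0.08 m and z of sieve_grip in the frame of bowl_rim above 0.025 m), for 0.1 s.
At the end, for the whole second after the job is handed in: Bowl upright on the bench; sieve on it, released, at rest and level (0.06 rad), hook hung over the rim (sieve_front 14 to 22 mm below the rim's top), handle lying on the rim opposite with the lug down outside it (grip point 0 to 8.5 mm above the rim, 91 to 121 mm from the mouth's centre) (z of sieve_front in the frame of bowl_rim between -0.022 and -0.014 m and z of sieve_grip in the frame of bowl_rim between 0 and 0.0085 m and horizontal distance between sieve_grip and bowl_rim between 0.091 and 0.121 m and angle between sieve_grip's own z axis and vertical below 0.06 rad and angle between bowl's own z axis and vertical below 0.04 rad and height (world z) of bowl below 0.004 m and linear speed of each of sieve, bowl below 0.01 m/s and contact force between sieve and bowl above 0.5 N); the robot touches nothing.
It fails at once if the bowl is dragged more than 6 mm from where it stood (distance of bowl from where it was at the start of the episode above 0.006 m).
It fails at once if the bowl is tipped more than 0.12 rad (angle between bowl's own z axis and vertical above 0.12 rad).
It fails at once if the sieve presses or knocks on the glass with more than 20 N (contact force between sieve and bowl above 20 N).
It fails at once if a bystander is moved more than 20 mm (distance of any of cake_tin, mug, scraper, flour_jar, spatula from where it was at the start of the episode above 0.02 m).
It also fails if it takes over 48 s, if anything falls off the work surface, if the arm or the gripper's body presses on something with over 40 N, if the wrist force passes 120 N, or if a joint passes its speed limit or range.

## Working session

There is one attempt and no reset: what is moved stays moved. The work goes in short steps, Python scripts to look and compute and a tool call to move; the robot and the scene stay as the last step left them, time stands still between calls to the robot, and variables do not carry over. Pictures are saved under pics/ and viewed, and the job is handed in when it is done.

Besides the shell and the picture viewer there is one more tool, called after ">>>" in YAML: its name, and indented under it one key for each argument. play_rows: Moves the arm, as the interface text tells. Its arguments: {"type":"object","properties":{"increments":{"type":"array"},"claw":{"type":"number"}},"required":["increments"]}

```bash
mkdir -p pics
cat > h.py <<'E'
import numpy as np, cv2
from rig import bot
def cap(n,tag):
    im,d=bot.capture(n); cv2.imwrite(f'pics/{tag}.png',im); np.savez(f'{tag}.npz',im=im,d=d); return im,d
def rays(n,uv):
    c=bot.get_calibration(n); K=np.array(c['K']); k=c['k1']
    uv=np.atleast_2d(np.array(uv,float)); p=np.c_[(uv[:,0]-K[0,2])/K[0,0],(uv[:,1]-K[1,2])/K[1,1]]
    s=p.copy()
    for _ in range(30): s=p/(1+k*(s**2).sum(1))[:,None]
    d=np.c_[s[:,0],-s[:,1],-np.ones(len(s))]
    return np.array(c['xyz']), d@np.array(c['attitude']).T
def at_z(n,uv,z):
    o,r=rays(n,uv); return o+r*((z-o[2])/r[:,2])[:,None]
def at_d(n,uv,d):
    o,r=rays(n,uv); return o+r*np.asarray(d)[:,None]
def proj(n,P):
    c=bot.get_calibration(n); K=np.array(c['K']); k=c['k1']
    q=(np.atleast_2d(P)-np.array(c['xyz']))@np.array(c['attitude']); s=np.c_[q[:,0],-q[:,1]]/-q[:,2:3]
    s=s*(1+k*(s**2).sum(1))[:,None]
    return np.c_[s[:,0]*K[0,0]+K[0,2],s[:,1]*K[1,1]+K[1,2]]
E
python3 - <<'E'
from h import *
for n in('side','top'):
    cap(n,n+'0'); print(bot.get_calibration(n))
s=bot.read_state(); print(s)
E
```

```text
{'K': array([[386.84770612,   0.        , 255.65771953],
       [  0.        , 386.84770612, 186.52114636],
       [  0.        ,   0.        ,   1.        ]]), 'k1': -0.12103475993964431, 'xyz': array([0.4330303 , 0.70929026, 0.91741346]), 'attitude': array([[-0.99368824,  0.08122852, -0.07736669],
       [-0.11204778, -0.7518038 ,  0.64979715],
       [-0.00538252,  0.65436455,  0.75616007]])}
{'K': array([[451.0296176 ,   0.        , 251.3614656 ],
       [  0.        , 451.0296176 , 191.45606569],
       [  0.        ,   0.        ,   1.        ]]), 'k1': -0.08972778839799882, 'xyz': array([ 3.88719309e-01, -3.53033050e-04,  1.34270205e+00]), 'attitude': array([[-0.02088411,  0.9942708 , -0.10483049],
       [-0.9997292 , -0.01969125,  0.01240113],
       [ 0.01026584,  0.10506109,  0.99441278]])}
{'time_s': 0.1, 'joint_positions': array([ 6.21354505e+01,  3.02740910e+01,  8.21496669e+01, -9.41232058e-04,
        6.76880377e+01, -1.02278250e+01]), 'qvel': array([-0.00427215, -0.12308875, -0.12604157, -0.08690794, -0.0153242 ,
       -0.00388298]), 'tau': array([-5.07840796e-04, -4.40987349e+01, -1.77150947e+01,  6.34913659e-02,
        5.34699659e-02, -4.28205124e-05]), 'position': array([0.18904904, 0.59506966, 0.24066115]), 'tcp_rot': array([[-9.52998409e-01,  3.02973968e-01, -8.98521515e-04],
       [ 3.02975119e-01,  9.52996892e-01, -1.73207036e-03],
       [ 3.31515981e-04, -1.92288996e-03, -9.99998096e-01]]), 'force': array([-0.18345284, -0.08143736,  0.56312333]), 'moment': array([-0.00696691, -0.01214658, -0.02200151]), 'opening': 0.999317160860856}
```

View pics/top0.png

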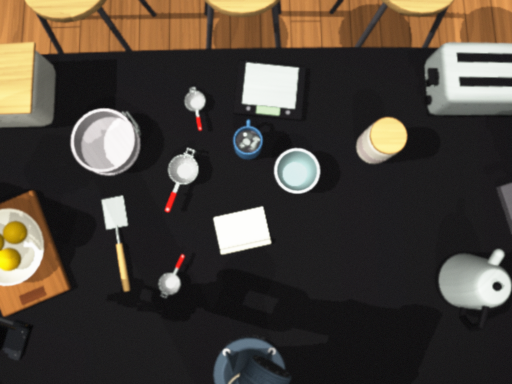

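View pics/side0.png

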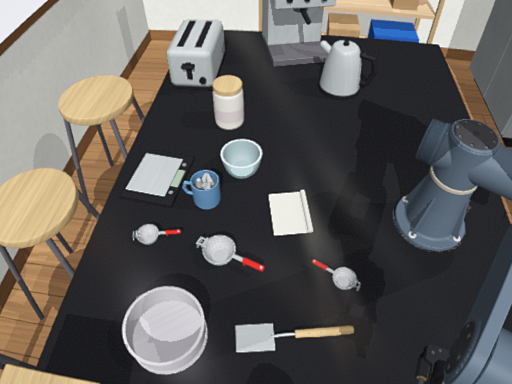

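Top view: the largest of three sieves has its basket at about (183,170), with the red handle running down-left to (168,208). The bowl is at (297,171), the mug at (248,142), the jar at (382,140) and the scraper at (242,230). Next I'll measure the sieve and the bowl.

Run:
```python
from h import *
im=cv2.imread('pics/top0.png'); 
a=cv2.resize(im[130:230,145:345],None,fx=4,fy=4,interpolation=cv2.INTER_CUBIC); cv2.imwrite('pics/z0.png',a)
im2=cv2.imread('pics/side0.png')
a=cv2.resize(im2[120:290,180:300],None,fx=3.5,fy=3.5,interpolation=cv2.INTER_CUBIC); cv2.imwrite('pics/z1.png',a)
def red(n,im,roi,z):
    b,g,r=[im[...,i].astype(int) for i in range(3)]
    m=(r>110)&(g<70)&(b<70); mm=np.zeros_like(m); y0,y1,x0,x1=roi; mm[y0:y1,x0:x1]=m[y0:y1,x0:x1]
    v,u=np.nonzero(mm); P=at_z(n,np.c_[u,v],z)[:,:2]
    c=P.mean(0); U,S,V=np.linalg.svd(P-c); t=(P-c)@V[0]; w=(P-c)@V[1]
    mid=c+V[0]*(t.min()+t.max())/2
    print(n,len(u),'c',c,'mid',mid,'dir',V[0],'ang',np.degrees(np.arctan2(V[0,1],V[0,0])),'len',np.ptp(t),'w',np.ptp(w))
red('top',im,(180,220,155,190),0.045)
red('side',im2,(245,275,235,270),0.045)
d=np.load('top0.npz')['d'];
P=lambda n,uv:at_d(n,uv,[np.load(n+'0.npz')['d'][v,u] for u,v in uv])
print(P('top',[(183,170),(171,200),(190,151),(297,155),(297,171),(276,171),(248,142),(385,135),(242,230)]))
```

```text
top 111 c [0.50271307 0.21849853] mid [0.49999125 0.21959248] dir [-0.92786148  0.37292504] ang 158.10387462966725 len 0.06042541514218169 w 0.018263388956406827
side 136 c [0.50238991 0.22018963] mid [0.50001798 0.2211455 ] dir [-0.92751727  0.3737803 ] ang 158.05105177863354 len 0.06087679345853349 w 0.0233672922599148
[[ 0.59869869  0.18682236  0.00377747]
 [ 0.50528967  0.21623914  0.04503525]
 [ 0.65682903  0.16584572  0.00081009]
 [ 0.63202567 -0.1534919   0.03471507]
 [ 0.58854828 -0.15518854  0.0066236 ]
 [ 0.57859231 -0.08703376  0.08063489]
 [ 0.66422438 -0.00949291  0.07799394]
 [ 0.65872692 -0.37838522  0.16494198]
 [ 0.41572475  0.01305471  0.00343291]]
```

View pics/z0.png

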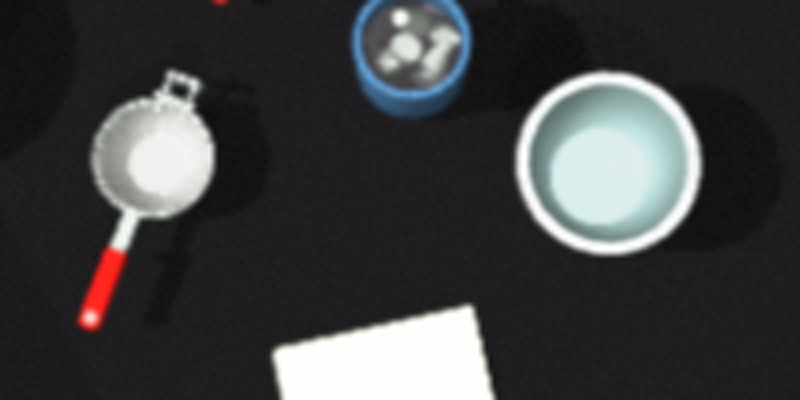

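View pics/z1.png

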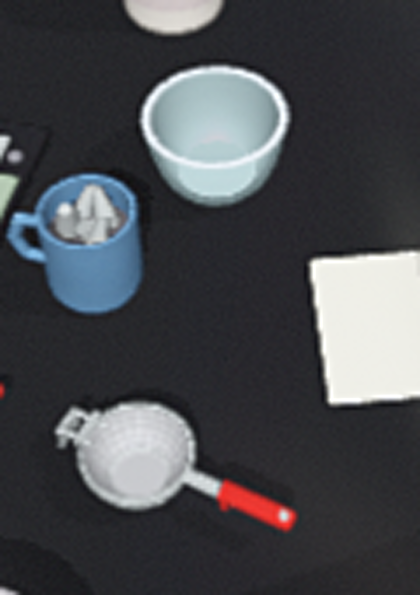

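```bash
cat > circ.py <<'E'
from h import *
from scipy.optimize import least_squares
def edge(n,im,c,r,z,thr=120,span=1.35):
    # outermost bright->dark crossing along world rays
    g=im.max(2).astype(np.float32); Q=[]
    for a in np.linspace(0,2*np.pi,90,endpoint=False):
        R=np.linspace(r*span,r*0.75,80); P=np.c_[c[0]+R*np.cos(a),c[1]+R*np.sin(a),np.full(80,z)]
        uv=proj(n,P).astype(np.float32); v=cv2.remap(g,uv[:,:1],uv[:,1:],cv2.INTER_LINEAR)[:,0]
        k=np.argmax(v>thr)
        if v[k]>thr: Q.append(P[k,:2])
    Q=np.array(Q)
    f=least_squares(lambda x:np.hypot(Q[:,0]-x[0],Q[:,1]-x[1])-x[2],[*c,r],loss='soft_l1',f_scale=0.002)
    return f.x
E
python3 - <<'E'
from circ import *
T=cv2.imread('pics/top0.png');S=cv2.imread('pics/side0.png')
for n,im in(('top',T),('side',S)):
    c=[0.588,-0.150]
    for _ in range(3):
        x=edge(n,im,c,0.064,0.075,165,1.15); c=list(x[:2])
    print(n,'bowl',x)
    c=[0.5946,0.1823]
    for _ in range(3):
        x=edge(n,im,c,0.0435,0.040,120,1.15); c=list(x[:2])
    print(n,'basket',x)
print(bot.read_state()['time_s'])
E
```

```text
top bowl [ 0.58052772 -0.14639633  0.06498754]
top basket [0.59652715 0.18198371 0.04487203]
side bowl [ 0.58006644 -0.14410422  0.06769416]
side basket [0.59608515 0.18291741 0.04576124]
0.1
```

>>> play_rows:
  increments:
    - {"dp": [31,-37,0],"turn": -0.015}
    - {"dp": [31,-37,0],"turn": -0.015}
    - {"dp": [31,-37,0],"turn": -0.015}
    - {"dp": [31,-37,0],"turn": -0.015}
    - {"dp": [31,-37,0],"turn": -0.015}
  claw: 0.6

```text
time_s: 0.6
position: [0.3428, 0.4083, 0.2383]
tcp_rot: [[-0.931, 0.364, -0.003], [0.364, 0.931, -0.001], [0.002, -0.002, -1.0]]
force: [1.5, 0.8, 0.2]
opening: 0.65
```

>>> play_rows:
  increments:
    - {"dp": [31,-37,-15],"turn": 0}
    - {"dp": [31,-37,-15],"turn": 0}
    - {"dp": [31,-37,-15],"turn": 0}
    - {"dp": [31,-37,-15],"turn": 0}
    - {"dp": [0,0,0],"turn": 0}

```text
time_s: 1.1
position: [0.4691, 0.2569, 0.179]
tcp_rot: [[-0.929, 0.37, 0.001], [0.37, 0.929, 0.0], [-0.001, 0.001, -1.0]]
force: [0.8, -0.1, 0.7]
opening: 0.6
```

>>> play_rows:
  increments:
    - {"dp": [9,-12,-20],"turn": 0}
    - {"dp": [9,-12,-30],"turn": 0}
    - {"dp": [9,-11,-30],"turn": 0}
    - {"dp": [0,0,-25],"turn": 0}
    - {"dp": [0,0,0],"turn": 0}

```text
time_s: 1.6
position: [0.4972, 0.2208, 0.0711]
tcp_rot: [[-0.928, 0.374, 0.002], [0.374, 0.928, 0.002], [-0.001, 0.003, -1.0]]
force: [-1.7, -0.4, -0.0]
opening: 0.6
```

Run:
```python
from h import *
s=bot.read_state(); print(s['position'],s['force'],s['tcp_rot'][:,1])
im,_=cap('side','side1'); cv2.imwrite('pics/z2.png',cv2.resize(im[180:340,160:360],None,fx=4,fy=3.5))
```

```text
[0.49723499 0.22077828 0.07107265] [-1.70074569 -0.38137934 -0.03035254] [0.37374319 0.92752822 0.00272652]
```

View pics/z2.png

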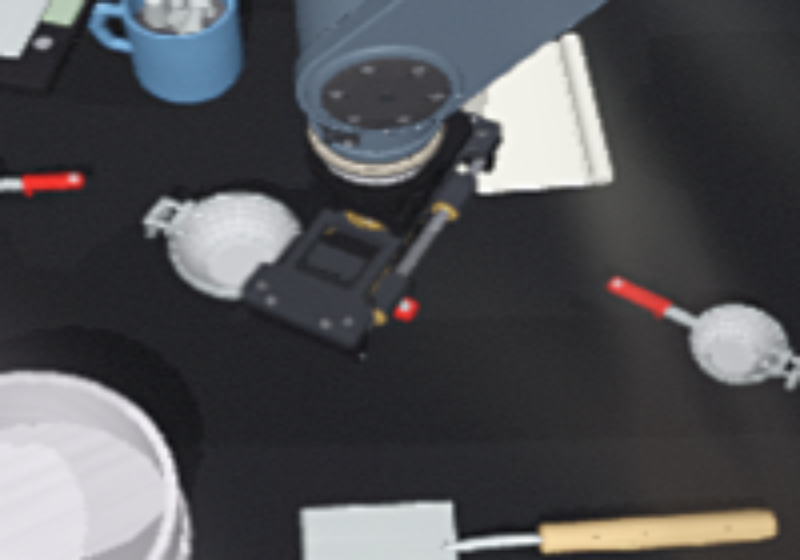

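The gripper is over the handle, whose red end shows behind the finger at (405,308). I'll lower it and close.

>>> play_rows:
  increments:
    - {"dp": [0,1,-15],"turn": 0}
    - {"dp": [0,0,-10],"turn": 0}
    - {"dp": [0,0,-5],"turn": 0}
    - {"dp": [0,0,0],"turn": 0}
    - {"dp": [0,0,0],"turn": 0}

```text
time_s: 2.15
position: [0.5004, 0.2253, 0.0467]
tcp_rot: [[-0.929, 0.37, 0.013], [0.37, 0.929, 0.005], [-0.01, 0.009, -1.0]]
force: [0.5, -0.0, 1.0]
opening: 0.602
```

>>> play_rows:
  increments:
    - {"dp": [0,0,0],"turn": 0}
    - {"dp": [0,0,0],"turn": 0}
    - {"dp": [0,0,0],"turn": 0}
    - {"dp": [0,0,0],"turn": 0}
    - {"dp": [0,0,0],"turn": 0}
  claw: 0.1

```text
time_s: 2.65
position: [0.5014, 0.2256, 0.0488]
tcp_rot: [[-0.929, 0.37, 0.016], [0.37, 0.929, 0.006], [-0.013, 0.011, -1.0]]
force: [0.7, 0.3, -0.7]
opening: 0.231
```

>>> play_rows:
  increments:
    - {"dp": [-1,-1,-5],"turn": 0}
    - {"dp": [-1,-1,-5],"turn": 0}
    - {"dp": [-1,-1,-3],"turn": 0}
    - {"dp": [0,0,-1],"turn": 0}
    - {"dp": [0,0,-1],"turn": 0}
  claw: 0.3

```text
time_s: 3.15
position: [0.4978, 0.2221, 0.0321]
tcp_rot: [[-0.929, 0.37, 0.015], [0.37, 0.929, 0.006], [-0.012, 0.011, -1.0]]
force: [0.2, -0.0, -0.3]
opening: 0.3
```

Run:
```python
from h import *
s=bot.read_state(); print(s)
```

```text
{'time_s': 3.15, 'joint_positions': array([ 12.23068595,  42.82766001, 102.46012898,   0.2252392 ,
        33.79652599, -56.22015469]), 'qvel': array([-0.03381211,  1.45241447,  0.46847739, -0.03475753, -1.31079378,
       -0.03923816]), 'tau': array([-5.33854327e-04, -4.26905322e+01, -7.08668813e+00,  1.04309650e-02,
        5.05813176e-02, -1.49255260e-05]), 'position': array([0.49780299, 0.2221268 , 0.03205445]), 'tcp_rot': array([[-0.92881313,  0.37023827,  0.01515852],
       [ 0.37035295,  0.92887469,  0.00552336],
       [-0.0120354 ,  0.01074417, -0.99986985]]), 'force': array([ 0.1717345 , -0.04604759, -0.31594075]), 'moment': array([0.0003756 , 0.01706139, 0.04278446]), 'opening': 0.29963789314236294}
```

>>> play_rows:
  increments:
    - {"dp": [0,0,6],"turn": 0}
    - {"dp": [0,0,0],"turn": 0}
    - {"dp": [0,0,0],"turn": 0}
    - {"dp": [0,0,0],"turn": 0}
    - {"dp": [0,0,0],"turn": 0}

```text
time_s: 3.65
position: [0.4982, 0.2222, 0.0389]
tcp_rot: [[-0.929, 0.37, 0.016], [0.37, 0.929, 0.006], [-0.013, 0.011, -1.0]]
force: [-0.4, -0.2, 0.3]
opening: 0.298
```

>>> play_rows:
  increments:
    - {"dp": [0,0,0],"turn": 0}
    - {"dp": [0,0,0],"turn": 0}
    - {"dp": [0,0,0],"turn": 0}
    - {"dp": [0,0,0],"turn": 0}
    - {"dp": [0,0,0],"turn": 0}
  claw: 0.1

```text
time_s: 4.15
position: [0.4982, 0.2223, 0.0389]
tcp_rot: [[-0.929, 0.37, 0.016], [0.37, 0.929, 0.006], [-0.013, 0.011, -1.0]]
force: [0.5, 0.1, 1.5]
opening: 0.156
```

>>> play_rows:
  increments:
    - {"dp": [0,0,0],"turn": 0}
    - {"dp": [0,0,0],"turn": 0}
    - {"dp": [0,0,5],"turn": 0}
    - {"dp": [0,0,5],"turn": 0}
    - {"dp": [0,0,0],"turn": 0}

```text
time_s: 4.65
position: [0.4973, 0.2222, 0.0492]
tcp_rot: [[-0.929, 0.371, 0.014], [0.371, 0.929, 0.005], [-0.011, 0.01, -1.0]]
force: [0.6, 1.1, -1.9]
opening: 0.152
```

Run:
```python
from h import *
s=bot.read_state(); print(s)
im,_=cap('side','side2'); cv2.imwrite('pics/z3.png',cv2.resize(im[200:290,180:290],None,fx=6,fy=6,interpolation=cv2.INTER_CUBIC))
```

```text
{'time_s': 4.65, 'joint_positions': array([ 12.23747643,  41.03711991, 102.21896934,   0.2367463 ,
        35.91140518, -56.19967103]), 'qvel': array([ 0.00929368,  0.389888  ,  0.36307892,  0.17445012,  0.21039949,
       -0.04112087]), 'tau': array([ 2.17824848e-02, -4.31235552e+01, -8.11989784e+00, -4.45230352e-02,
       -5.02156327e-02, -8.53465899e-04]), 'position': array([0.49732463, 0.22215718, 0.04915317]), 'tcp_rot': array([[-0.92871312,  0.37054627,  0.01368952],
       [ 0.37064478,  0.92875872,  0.00544905],
       [-0.01069514,  0.01013456, -0.99989145]]), 'force': array([ 0.59100047,  1.05332989, -1.9102042 ]), 'moment': array([0.03581795, 0.15897534, 0.01776761]), 'opening': 0.15184780162842118}
```

View pics/z3.png

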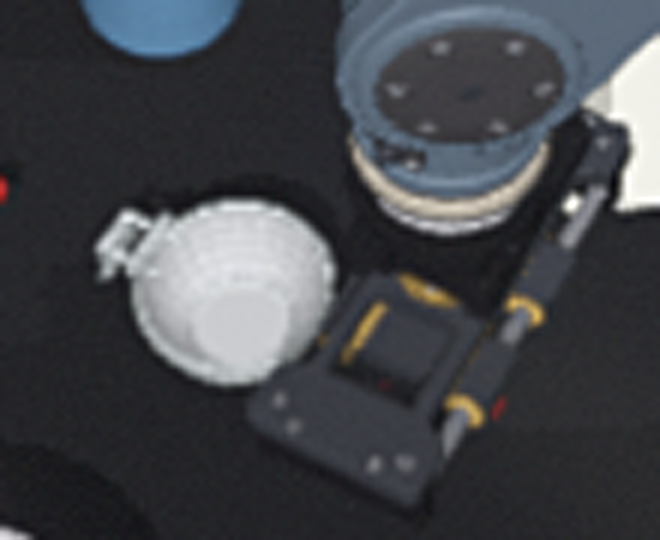

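The sieve is held level: the wrist shows about 1.5–1.9 N and a 0.16 N m moment, so it does not droop in the pads. I need a nose-down tilt, but the rows only shift and yaw. I'll lift it and carry it towards the bowl's azimuth. There I can try the arm's near reach limit, where the wrist must tilt the tool. That tilt should persist, because each row starts from the measured pose.

>>> play_rows:
  increments:
    - {"dp": [0,0,20],"turn": 0}
    - {"dp": [0,0,40],"turn": 0}
    - {"dp": [0,0,40],"turn": 0}
    - {"dp": [0,0,40],"turn": 0}
    - {"dp": [0,0,30],"turn": 0}

```text
time_s: 5.2
position: [0.491, 0.2206, 0.2188]
tcp_rot: [[-0.929, 0.371, -0.003], [0.371, 0.929, 0.002], [0.004, 0.001, -1.0]]
force: [0.4, -0.5, -1.6]
opening: 0.157
```

>>> play_rows:
  increments:
    - {"dp": [-5,-20,20],"turn": 0.02}
    - {"dp": [-10,-40,10],"turn": 0.03}
    - {"dp": [-10,-40,0],"turn": 0.03}
    - {"dp": [-10,-40,0],"turn": 0.03}
    - {"dp": [-10,-40,0],"turn": 0.03}

```text
time_s: 5.7
position: [0.4474, 0.0404, 0.2564]
tcp_rot: [[-0.975, 0.222, 0.012], [0.222, 0.975, 0.005], [-0.011, 0.008, -1.0]]
force: [1.0, 0.4, -1.8]
opening: 0.155
```

>>> play_rows:
  increments:
    - {"dp": [-5,-40,0],"turn": 0}
    - {"dp": [-5,-40,0],"turn": 0}
    - {"dp": [-5,-30,0],"turn": 0}
    - {"dp": [0,-20,0],"turn": 0}
    - {"dp": [0,0,0],"turn": 0}

```text
time_s: 6.2
position: [0.4274, -0.0981, 0.2565]
tcp_rot: [[-0.974, 0.227, 0.01], [0.227, 0.974, 0.004], [-0.009, 0.006, -1.0]]
force: [0.1, 0.5, -0.2]
opening: 0.15
```

Run:
```python
from h import *
s=bot.read_state(); print(s)
im,_=cap('side','side3'); cap('top','top3')
```

```text
{'time_s': 6.2, 'joint_positions': array([ -27.90893557,   14.37835679,  106.89685328,    0.5471898 ,
         58.31014325, -105.07800975]), 'qvel': array([ 0.07804004, -0.791296  ,  1.91050209,  1.2633728 ,  1.2815933 ,
        0.4137351 ]), 'tau': array([ -0.50625142, -28.70095253, -15.60385287,  -0.11684184,
        -0.07898221,  -0.15074881]), 'position': array([ 0.42741086, -0.09814423,  0.2564669 ]), 'tcp_rot': array([[-0.97386345,  0.22690439,  0.01021661],
       [ 0.22695226,  0.97389853,  0.00378431],
       [-0.00909127,  0.00600409, -0.99994065]]), 'force': array([ 0.14839352,  0.53895067, -0.17818941]), 'moment': array([ 0.02382984,  0.13247549, -0.0293082 ]), 'opening': 0.14993900519050588}
```

View pics/side3.png

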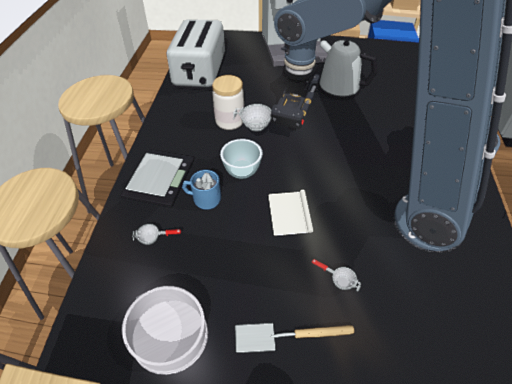

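Run:
```python
import numpy as np
from scipy.optimize import least_squares
from h import bot
D=[(62.13545,30.274,82.1497,67.688,.18904904,.59506966,.24066),(12.2307,42.8277,102.4601,33.7966,.497803,.2221268,.032054),(12.2375,41.0371,102.219,35.9114,.4973246,.22215718,.04915317),(-27.9089,14.37836,106.89685,58.310,.42741,-.09814,.256467)]
D=np.array(D);
rho=D[:,4]*np.cos(np.radians(D[:,0]))+D[:,5]*np.sin(np.radians(D[:,0]))
lat=-D[:,4]*np.sin(np.radians(D[:,0]))+D[:,5]*np.cos(np.radians(D[:,0]))
print(rho,lat)
s=np.sin;c=np.cos;r=np.radians
def f(p,j2,j3,j5):
    L1,L2,h,t,a=p; q=r(j2);w=r(j2+j3);e=r(j2+j3+j5)
    return a+L1*s(q)+L2*s(w)+t*s(e), h+L1*c(q)+L2*c(w)+t*c(e)
def res(p):
    x,z=f(p,D[:,1],D[:,2],D[:,3]); return np.r_[x-rho,z-D[:,6],0.01*(p[4]),0.01*(p[3]-.25)]
o=least_squares(res,[.45,.45,.3,.25,0]);print(o.x,np.abs(o.fun).max())
p=o.x
# limits: tool down, at z
from scipy.optimize import fsolve
for z in(.08,.15,.25,.35,.45):
  for rr in(.50,.42,.36,.32,.28):
    try:
      g=lambda q:(f(p,q[0],q[1],180-q[0]-q[1])[0]-rr,f(p,q[0],q[1],180-q[0]-q[1])[1]-z)
      q,i,ok,_=fsolve(g,[20,110],full_output=1); print(z,rr,ok,np.round([q[0],q[1],180-sum(q)],1))
    except Exception as e: print(e)
```

```text
[0.61443259 0.53356135 0.53311351 0.4236353 ] [0.11099565 0.11162627 0.11169404 0.11333093]
[ 0.5101493   0.34904135 -1.68834187 -1.62984967  0.01723575] 0.018798496710568147
0.08 0.5 1 [ 33.7 111.4  35. ]
0.08 0.42 1 [ 28.4 124.3  27.3]
0.08 0.36 1 [ 24.8 133.6  21.6]
0.08 0.32 1 [ 22.6 139.6  17.8]
0.08 0.28 1 [ 20.6 145.6  13.8]
0.15 0.5 1 [ 27.3 107.2  45.5]
0.15 0.42 1 [ 20.7 119.7  39.6]
0.15 0.36 1 [ 15.7 128.4  35.9]
0.15 0.32 1 [ 12.3 133.9  33.8]
0.15 0.28 1 [  8.7 139.2  32.1]
0.25 0.5 1 [20.4 98.7 60.9]
0.25 0.42 1 [ 12.4 110.5  57.1]
0.25 0.36 1 [  6.3 118.4  55.3]
0.25 0.32 1 [  2.  123.2  54.8]
0.25 0.28 1 [ -2.5 127.7  54.8]
0.35 0.5 1 [16.3 87.1 76.6]
0.35 0.42 1 [ 7.6 98.6 73.8]
0.35 0.36 1 [  1.  105.9  73.1]
0.35 0.32 1 [ -3.5 110.3  73.2]
0.35 0.28 1 [ -8.2 114.2  74. ]
0.45 0.5 1 [15.2 72.1 92.7]
0.45 0.42 1 [ 6.  83.8 90.2]
0.45 0.36 1 [-0.7 91.  89.7]
0.45 0.32 1 [-5.2 95.1 90.1]
0.45 0.28 1 [-9.7 98.8 90.9]
```

Side view: the sieve is clear of everything, with its basket at (257,117) and the gripper at (292,107). The near limit is a joint limit, so I'll avoid it. Instead I'll go back to the free bench spot and stop the grip about 20 mm high. There I'll ease the claw until the sieve pivots in the pads onto the front of its foot ring, then re-tighten.

>>> play_rows:
  increments:
    - {"dp": [5,25,0],"turn": 0}
    - {"dp": [7,45,0],"turn": 0}
    - {"dp": [7,45,0],"turn": 0}
    - {"dp": [7,45,0],"turn": 0}
    - {"dp": [7,45,-5],"turn": 0}

```text
time_s: 6.8
position: [0.4588, 0.1167, 0.2514]
tcp_rot: [[-0.973, 0.23, 0.009], [0.23, 0.973, 0.006], [-0.007, 0.008, -1.0]]
force: [0.5, 0.0, -1.2]
opening: 0.158
```

>>> play_rows:
  increments:
    - {"dp": [5,45,-15],"turn": 0}
    - {"dp": [5,40,-30],"turn": 0}
    - {"dp": [0,25,-40],"turn": 0}
    - {"dp": [0,10,-35],"turn": 0}
    - {"dp": [0,0,-20],"turn": 0}

```text
time_s: 7.3
position: [0.4659, 0.2536, 0.112]
tcp_rot: [[-0.977, 0.212, 0.02], [0.212, 0.977, 0.013], [-0.017, 0.017, -1.0]]
force: [-0.2, 0.1, -0.7]
opening: 0.153
```

>>> play_rows:
  increments:
    - {"dp": [0,-7,-20],"turn": 0}
    - {"dp": [0,-7,-15],"turn": 0}
    - {"dp": [0,-3,-8],"turn": 0}
    - {"dp": [0,0,-3],"turn": 0}
    - {"dp": [0,0,0],"turn": 0}

```text
time_s: 7.8
position: [0.4584, 0.243, 0.0606]
tcp_rot: [[-0.98, 0.201, 0.01], [0.201, 0.979, 0.012], [-0.007, 0.014, -1.0]]
force: [0.4, 0.1, -1.4]
opening: 0.152
```

Run:
```python
from h import *
s=bot.read_state(); print(s['position'],s['force'],s['moment'],s['tcp_rot'][:,2],s['opening'])
```

```text
[0.45838955 0.24295923 0.06057503] [ 0.40088229  0.06076563 -1.43225426] [ 0.00671709  0.15405076 -0.01065678] [ 0.00978256  0.01205586 -0.99987947] 0.1518772863308974
```

Held at z = 60.6 mm with a moment of 0.154 N m. Now I'll ease the grip.

>>> play_rows:
  increments:
    - {"dp": [0,0,0],"turn": 0}
    - {"dp": [0,0,0],"turn": 0}
    - {"dp": [0,0,0],"turn": 0}
    - {"dp": [0,0,0],"turn": 0}
    - {"dp": [0,0,0],"turn": 0}
  claw: 0.152

```text
time_s: 8.3
position: [0.4605, 0.2443, 0.0636]
tcp_rot: [[-0.98, 0.2, 0.016], [0.201, 0.98, 0.014], [-0.013, 0.017, -1.0]]
force: [-0.3, 0.1, -1.8]
opening: 0.157
```

Run:
```python
from h import *
s=bot.read_state(); print(s['position'],s['force'],s['moment'],s['opening'])
```

```text
[0.46050294 0.24429626 0.06363861] [-0.33466274  0.13023823 -1.8028415 ] [ 0.01826986  0.1949492  -0.01686978] 0.15652020522869015
```

>>> play_rows:
  increments:
    - {"dp": [0,0,0],"turn": 0}
    - {"dp": [0,0,0],"turn": 0}
    - {"dp": [0,0,0],"turn": 0}
    - {"dp": [0,0,0],"turn": 0}
    - {"dp": [0,0,0],"turn": 0}
  claw: 0.156

```text
time_s: 8.8
position: [0.4611, 0.2443, 0.0642]
tcp_rot: [[-0.979, 0.201, 0.018], [0.201, 0.979, 0.014], [-0.015, 0.018, -1.0]]
force: [-0.7, 0.5, -1.4]
opening: 0.158
```

Run:
```python
from h import *
s=bot.read_state(); print(s['position'],s['force'],s['moment'],s['opening'])
```

```text
[0.46108566 0.24427173 0.0642259 ] [-0.70284901  0.50834464 -1.44489812] [0.05661483 0.1154112  0.05263177] 0.1577767654219761
```

>>> play_rows:
  increments:
    - {"dp": [0,0,-3],"turn": 0}
    - {"dp": [0,0,-1],"turn": 0}
    - {"dp": [0,0,0],"turn": 0}
    - {"dp": [0,0,0],"turn": 0}
    - {"dp": [0,0,0],"turn": 0}
  claw: 0.159

```text
time_s: 9.3
position: [0.4607, 0.2443, 0.0598]
tcp_rot: [[-0.98, 0.201, 0.017], [0.201, 0.98, 0.014], [-0.014, 0.018, -1.0]]
force: [0.0, 0.7, 0.5]
opening: 0.158
```

Run:
```python
from h import *
s=bot.read_state(); print(s['position'],s['force'],s['moment'],s['opening'])
```

```text
[0.4606983  0.24431754 0.05980724] [0.02658093 0.70820842 0.46934366] [ 0.05915864  0.06883055 -0.03009067] 0.15837249772933387
```

>>> play_rows:
  increments:
    - {"dp": [0,0,0],"turn": 0}
    - {"dp": [0,0,0],"turn": 0}
    - {"dp": [0,0,0],"turn": 0}
    - {"dp": [0,0,0],"turn": 0}
    - {"dp": [0,0,0],"turn": 0}
  claw: 0.161

```text
time_s: 9.8
position: [0.4607, 0.2443, 0.0599]
tcp_rot: [[-0.98, 0.201, 0.017], [0.201, 0.98, 0.014], [-0.014, 0.018, -1.0]]
force: [-0.1, 0.2, -0.1]
opening: 0.162
```

Run:
```python
from h import *
s=bot.read_state(); print(s['position'],s['force'],s['moment'],s['opening'])
```

```text
[0.46073943 0.24430665 0.05987683] [-0.06886955  0.17673429 -0.06418547] [ 0.02315558  0.11626279 -0.03205285] 0.16171734513043715
```

Force z went to about 0, so the sieve may be resting on its front foot or may have slipped. I'll look.

Run:
```python
from h import *
im,_=cap('side','side4'); cv2.imwrite('pics/z4.png',cv2.resize(im[190:290,175:295],None,fx=6,fy=6,interpolation=cv2.INTER_CUBIC))
```

View pics/z4.png

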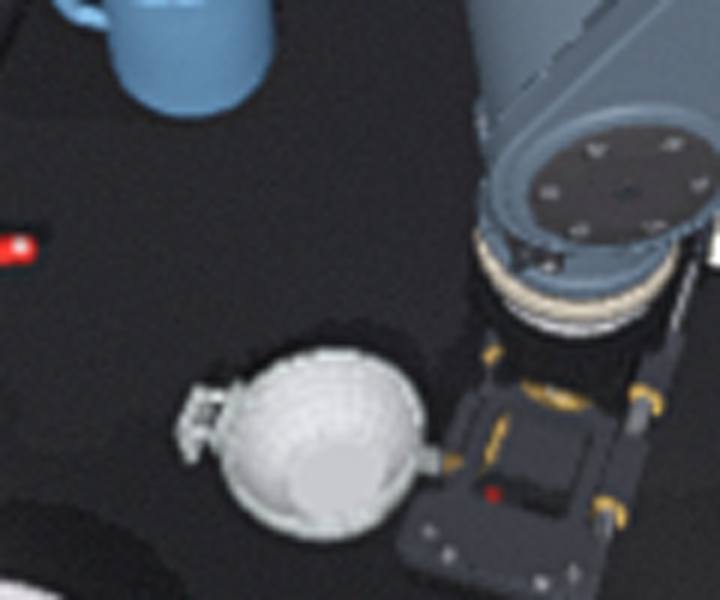

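```bash
cat > tilt.py <<'E'
from h import *
from scipy.optimize import least_squares
def model(p):
    # p: grip xyz, yaw, pitch(nose down); returns rim outer edge circle pts (z=-0.5 rel grip), hook-bar corners
    g=p[:3]; a,t=p[3],p[4]
    sx=np.array([np.cos(a)*np.cos(t),np.sin(a)*np.cos(t),-np.sin(t)]); sy=np.array([-np.sin(a),np.cos(a),0]); sz=np.cross(sx,sy)
    return g,sx,sy,sz
def draw(n,im,p,f,box,out):
    g,sx,sy,sz=model(p)
    ph=np.linspace(0,2*np.pi,120)
    x0,x1,y0,y1=box; A=cv2.resize(im[y0:y1,x0:x1],None,fx=f,fy=f,interpolation=cv2.INTER_CUBIC)
    C=g+.106*sx-.0005*sz+.0435*(np.outer(np.cos(ph),sx)+np.outer(np.sin(ph),sy))
    F=g+.106*sx-.0405*sz+.0245*(np.outer(np.cos(ph),sx)+np.outer(np.sin(ph),sy))
    for P,col in((C,(0,255,0)),(F,(0,200,255))):
        for u,v in proj(n,P): cv2.circle(A,(int((u-x0+.5)*f),int((v-y0+.5)*f)),1,col,-1)
    cv2.imwrite(out,A)
E
python3 - <<'E'
from h import *
z=np.load('side4.npz'); im,d=z['im'],z['d']
v,u=np.mgrid[225:285,200:255]; u=u.ravel();v=v.ravel()
dd=d[v,u]; P=at_d('side',np.c_[u,v],dd); ok=(dd>0)
s0=np.array([.980,-.201]); 
g=np.array([.4607,.2443])
t=(P[:,:2]-g)@s0; w=(P[:,:2]-g)@np.array([.201,.980])
br=im[v,u].max(1)>110
for a in range(40,200,6):
    m=ok&br&(t>a/1e3)&(t<(a+6)/1e3)&(abs(w)<.05)
    if m.sum()>2: print(a,m.sum(),np.round(np.percentile(P[m,2],[2,50,90,100])*1e3,1), np.round([w[m].min()*1e3,w[m].max()*1e3]))
E
```

```text
52 7 [50.2 51.9 52.6 53.2] [-5.  6.]
58 15 [48.  51.9 54.1 54.8] [-5. 11.]
64 18 [33.4 49.9 53.6 54.1] [-22.  23.]
70 39 [ 1.4 34.9 50.6 52.7] [-32.  30.]
76 53 [-0.7 24.3 47.3 53.1] [-48.  34.]
82 54 [ 3.9 18.9 47.2 52.4] [-36.  39.]
88 66 [ 1.  19.8 45.8 49.5] [-39.  40.]
94 61 [ 4.  17.1 44.9 47.3] [-42.  42.]
100 71 [ 4.1 15.6 41.9 46.9] [-43.  43.]
106 70 [10.2 15.5 41.6 48.9] [-43.  43.]
112 69 [ 5.5 16.3 40.  45.3] [-41.  40.]
118 68 [ 7.9 17.  37.2 45.1] [-38.  39.]
124 70 [10.8 17.5 39.8 44.5] [-38.  37.]
130 68 [14.4 22.7 38.2 44.1] [-35.  34.]
136 61 [20.1 29.9 41.  44. ] [-29.  27.]
142 36 [28.  37.8 41.8 44.3] [-18.  18.]
148 17 [37.4 42.9 44.6 44.9] [-13.  17.]
154 9 [-3.5 35.7 36.5 36.6] [-46.  10.]
160 23 [ 1.7 25.3 36.4 37.9] [-38.  13.]
166 20 [-0.5 19.2 36.2 38.3] [-31.   7.]
172 4 [-1.1  1.7  3.1  3.2] [-28.   2.]
```

The sieve has drooped to about 6.3° nose down: its rim is 54.5 mm high at the back and 45 mm at the front. I'll let it creep a little further.

>>> play_rows:
  increments:
    - {"dp": [0,0,0],"turn": 0}
    - {"dp": [0,0,0],"turn": 0}
    - {"dp": [0,0,0],"turn": 0}
    - {"dp": [0,0,0],"turn": 0}
    - {"dp": [0,0,0],"turn": 0}
  claw: 0.161

```text
time_s: 10.35
position: [0.4608, 0.2443, 0.0599]
tcp_rot: [[-0.98, 0.201, 0.017], [0.201, 0.98, 0.014], [-0.014, 0.018, -1.0]]
force: [0.0, 0.5, -0.3]
opening: 0.165
```

```bash
cat > rim.py <<'E'
from h import *
import sys
def run(tag,g,s0,rx,ry):
    im,d=cap('side',tag)
    v,u=np.mgrid[ry[0]:ry[1],rx[0]:rx[1]]; u=u.ravel();v=v.ravel()
    dd=d[v,u]; P=at_d('side',np.c_[u,v],dd); ok=(dd>0)
    s0=np.array(s0);s0/=np.hypot(*s0); n0=np.array([-s0[1],s0[0]])
    t=(P[:,:2]-np.array(g))@s0; w=(P[:,:2]-np.array(g))@n0
    br=im[v,u].max(1)>110
    for a in range(40,200,6):
        m=ok&br&(t>a/1e3)&(t<(a+6)/1e3)&(abs(w)<.05)
        if m.sum()>2: print(a,m.sum(),np.round(np.percentile(P[m,2],[2,50,90,100])*1e3,1))
    return im,d
E
python3 - <<'E'
from rim import *
s=bot.read_state(); print(s['position'],s['force'],s['moment'],s['opening'])
run('side5',s['position'][:2],-s['tcp_rot'][:2,0],(200,255),(225,285))
E
```

```text
[0.460772   0.24429693 0.0598622 ] [ 0.01971344  0.46680599 -0.25067134] [-0.00582004  0.08984921  0.00061458] 0.16464921403549884
52 10 [51.3 53.  55.  56.7]
58 14 [43.1 51.8 53.6 54.1]
64 16 [34.2 49.  52.9 53.3]
70 40 [ 0.6 33.6 49.6 53.3]
76 55 [-2.2 25.6 48.2 51.3]
82 57 [ 1.  19.7 47.9 53.4]
88 63 [ 4.4 18.2 46.2 52. ]
94 66 [ 1.  16.4 42.8 52. ]
100 68 [ 5.9 16.5 44.9 49.2]
106 65 [ 9.3 15.1 40.8 47.6]
112 72 [ 4.7 14.8 40.8 49.8]
118 69 [ 7.7 16.1 39.5 46.3]
124 69 [ 9.2 19.2 37.3 45.6]
130 71 [12.7 23.3 39.4 44.5]
136 59 [18.9 30.4 40.1 44.3]
142 36 [30.3 38.6 42.4 45.8]
148 18 [13.1 40.6 42.6 44.7]
154 10 [-0.2 18.6 36.1 37.3]
160 27 [-0.5 27.5 35.7 37.1]
166 16 [-1.3  8.5 36.6 37.1]
172 4 [-0.7  1.1  3.7  4.3]
```

Run:
```python
from tilt import *
im=np.load('side5.npz')['im']; top,_=cap('top','top5')
# fit rim ellipse edges in both images: params x,y,z(center at rim),pitch,yaw fixed
yaw=np.arctan2(-.201,.98)
def edges(n,im,thr,c,r=.0435,z=.049):
    g=im.max(2).astype(np.float32);Q=[]
    for a in np.linspace(0,2*np.pi,120,endpoint=False):
        R=np.linspace(r*1.2,r*.75,80);P=np.c_[c[0]+R*np.cos(a),c[1]+R*np.sin(a),np.full(80,z)]
        uv=proj(n,P).astype(np.float32); v=cv2.remap(g,uv[:,:1],uv[:,1:],cv2.INTER_LINEAR)[:,0]
        k=np.argmax(v>thr)
        rel=abs((np.degrees(a-yaw)+180)%360-180)
        if k>0 and v[k]>thr and 25<rel<(155 if n=='top' else 140): Q.append(uv[k])
    return np.array(Q)
c=np.array([.4607,.2443])+.106*np.array([.98,-.201])
E={'side':edges('side',im,110,c),'top':edges('top',top,110,c)}
print(len(E['side']),len(E['top']))
ph=np.linspace(0,2*np.pi,720)
from scipy.spatial import cKDTree
def res(p,useoff=True):
    sx=np.array([np.cos(yaw)*np.cos(p[3]),np.sin(yaw)*np.cos(p[3]),-np.sin(p[3])]);sy=np.array([-np.sin(yaw),np.cos(yaw),0])
    C=p[:3]+p[4]*(np.outer(np.cos(ph),sx)+np.outer(np.sin(ph),sy))
    r=[]
    for n in E:
        r.append(cKDTree(proj(n,C)).query(E[n])[0])
    return np.concatenate(r)
for z0,t0 in((.049,.1),(.049,.15),(.045,.05)):
    o=least_squares(res,[*c,z0,t0,.044],x_scale=[.01,.01,.01,.1,.01],loss='soft_l1',f_scale=.5,diff_step=1e-3)
    print(np.round(o.x[:3],4),np.degrees(o.x[3]),o.x[4],np.sqrt((o.fun**2).mean()))
```

```text
74 86
[0.5627 0.2234 0.0441] 1.9667526940807345 0.04455125131098743 0.8318798807899088
[0.5626 0.2234 0.044 ] 1.4686142303374596 0.04455834899590754 0.8310027644624669
[0.5627 0.2234 0.0442] 2.054293743400626 0.044549506589797595 0.8326173436137534
```

```bash
cat > plane.py <<'E'
from h import *
def rimplane(n,tag,c,s0,zr,rows=None):
    z=np.load(tag+'.npz'); im,d=z['im'],z['d']
    s0=np.array(s0,float);s0/=np.hypot(*s0);n0=np.array([-s0[1],s0[0]])
    v,u=np.nonzero(d>0); P=at_d(n,np.c_[u,v],d[v,u]); q=P[:,:2]-np.array(c); a=q@s0;b=q@n0; r=np.hypot(a,b)
    m=(r<.06)&(P[:,2]>.012)
    # highest points per angular sector in annulus
    out=[]
    for k in range(-180,180,15):
        ang=np.degrees(np.arctan2(b,a)); mm=(r>.036)&(r<.047)&(ang>=k)&(ang<k+15)&(P[:,2]>.02)
        if mm.sum()>=4:
            zz=np.sort(P[mm,2])[-max(3,mm.sum()//3):]; out.append((.0425*np.cos(np.radians(k+7.5)),.0425*np.sin(np.radians(k+7.5)),np.median(zz)))
    o=np.array(out); A=np.c_[o[:,:2],np.ones(len(o))]; x=np.linalg.lstsq(A,o[:,2],rcond=None)[0]
    return 'pitch down %.2f deg, roll %.2f, z %.1f, rms %.1f n=%d'%(-np.degrees(np.arctan(x[0])),np.degrees(np.arctan(x[1])),x[2]*1e3,1e3*np.std(A@x-o[:,2]),len(o))
E
python3 - <<'E'
from plane import *
s=[.9277,-.3733]
print(rimplane('side','side0',[.596,.1825],s,0),rimplane('top','top0',[.596,.1825],s,0))
s=[.98,-.201];c=[.5632,.2225]
for t in('side4','side5'): print(rimplane('side',t,c,s,0))
print(rimplane('top','top5',c,s,0))
E
```

```text
pitch down -0.27 deg, roll 0.55, z 40.3, rms 1.2 n=24 pitch down -0.32 deg, roll -0.61, z 40.0, rms 1.8 n=24
pitch down 7.82 deg, roll 1.64, z 46.2, rms 1.2 n=24
pitch down 7.39 deg, roll 2.42, z 46.4, rms 1.2 n=24
pitch down 4.30 deg, roll -1.51, z 44.8, rms 4.7 n=24
```

The depth plane fit gives 7.4–7.8° nose down with the rim centre 46 mm high. The same fit on the level sieve at the start gave about 0° and 40 mm. That tilt is enough, so I'll re-tighten and lift.

>>> play_rows:
  increments:
    - {"dp": [0,0,0],"turn": 0}
    - {"dp": [0,0,0],"turn": 0}
    - {"dp": [0,0,0],"turn": 0}
    - {"dp": [0,0,0],"turn": 0}
    - {"dp": [0,0,10],"turn": 0}
  claw: 0.1

```text
time_s: 10.95
position: [0.4599, 0.244, 0.0692]
tcp_rot: [[-0.98, 0.201, 0.015], [0.201, 0.979, 0.014], [-0.012, 0.016, -1.0]]
force: [-0.1, 0.5, -1.1]
opening: 0.157
```

>>> play_rows:
  increments:
    - {"dp": [0,0,20],"turn": 0}
    - {"dp": [0,0,30],"turn": 0}
    - {"dp": [0,0,35],"turn": 0}
    - {"dp": [0,0,35],"turn": 0}
    - {"dp": [0,0,25],"turn": 0}

```text
time_s: 11.45
position: [0.4565, 0.2426, 0.2183]
tcp_rot: [[-0.979, 0.202, 0.006], [0.202, 0.979, 0.011], [-0.003, 0.012, -1.0]]
force: [0.8, 0.3, -1.9]
opening: 0.158
```

Run:
```python
from plane import *
s=bot.read_state(); print(s['position'],s['force'],s['moment'],s['opening'],s['tcp_rot'])
cap('side','side6'); sx=-s['tcp_rot'][:2,0]
print(rimplane('side','side6',s['position'][:2]+.105*sx,sx,0))
```

```text
[0.45645055 0.24264583 0.21833695] [ 0.78825631  0.26141173 -1.92487369] [ 0.01447995  0.11599779 -0.02209354] 0.1577415816090021 [[-0.97938109  0.20193975  0.0057453 ]
 [ 0.2019934   0.97932299  0.01118689]
 [-0.00336742  0.01211674 -0.99992092]]
pitch down 8.67 deg, roll 1.37, z 201.3, rms 1.2 n=23
```

Run:
```python
from h import *
s0=np.array([.9277,-.3733]);n0=np.array([.3733,.9277]); c=np.array([.5963,.1825])
for n in('top','side'):
    im=cv2.imread(f'pics/{n}0.png').max(2).astype(np.float32)
    for zz in(.037,.040):
      print(n,zz)
      for w in(-.009,-.005,0,.005,.009):
        a=np.arange(.040,.085,.0015); P=np.c_[c+np.outer(a,s0)+w*n0,np.full(len(a),zz)]
        uv=proj(n,P).astype(np.float32); v=cv2.remap(im,uv[:,:1],uv[:,1:],cv2.INTER_LINEAR)[:,0]
        print(w,' '.join('%d:%d'%(round(x*1e4),y) for x,y in zip(a,v)))
```

```text
top 0.037
-0.009 400:224 415:230 430:228 445:225 460:206 475:182 490:165 505:155 520:140 535:134 550:142 565:167 580:199 595:199 610:198 625:184 640:168 655:120 670:76 685:50 700:32 715:28 730:28 745:29 760:29 775:29 790:30 805:31 820:32 835:31 850:30
-0.005 400:216 415:221 430:223 445:213 460:195 475:163 490:128 505:99 520:82 535:79 550:86 565:102 580:135 595:165 610:189 625:206 640:172 655:134 670:91 685:47 700:32 715:29 730:28 745:29 760:29 775:28 790:28 805:27 820:27 835:27 850:27
0 400:210 415:216 430:221 445:226 460:198 475:159 490:110 505:63 520:41 535:34 550:42 565:61 580:93 595:136 610:169 625:177 640:170 655:126 670:81 685:53 700:33 715:29 730:28 745:27 760:27 775:28 790:28 805:27 820:27 835:27 850:28
0.005 400:205 415:217 430:224 445:224 460:220 475:174 490:126 505:94 520:62 535:51 550:60 565:81 580:114 595:147 610:177 625:189 640:162 655:128 670:84 685:41 700:34 715:28 730:28 745:28 760:28 775:28 790:27 805:26 820:26 835:27 850:27
0.009 400:217 415:228 430:229 445:231 460:214 475:194 490:179 505:163 520:147 535:136 550:135 565:139 580:150 595:165 610:176 625:174 640:159 6
[... 3021 characters left out ...]
 430:195 445:198 460:193 475:168 490:130 505:106 520:98 535:120 550:143 565:151 580:157 595:175 610:194 625:193 640:169 655:125 670:76 685:44 700:38 715:39 730:42 745:43 760:41 775:39 790:39 805:41 820:42 835:42 850:42
0.005 400:184 415:186 430:192 445:197 460:193 475:166 490:132 505:117 520:108 535:115 550:126 565:141 580:153 595:166 610:176 625:175 640:154 655:113 670:68 685:39 700:37 715:38 730:40 745:41 760:42 775:42 790:42 805:44 820:44 835:41 850:40
0.009 400:198 415:195 430:196 445:195 460:194 475:192 490:187 505:186 520:191 535:188 550:188 565:186 580:190 595:195 610:195 625:186 640:150 655:109 670:66 685:38 700:37 715:39 730:40 745:42 760:43 775:42 790:41 805:42 820:42 835:41 850:39
```

Tilt is now 8.7° nose down, and the hook's inner face measures about 169 mm ahead of the grip. I'll carry the sieve to above the bowl.

>>> play_rows:
  increments:
    - {"dp": [2,-20,0],"turn": 0}
    - {"dp": [3,-40,0],"turn": 0}
    - {"dp": [4,-45,0],"turn": 0}
    - {"dp": [4,-45,0],"turn": 0}
    - {"dp": [4,-45,0],"turn": 0}

```text
time_s: 12.0
position: [0.4753, 0.0479, 0.226]
tcp_rot: [[-0.982, 0.19, 0.022], [0.19, 0.982, 0.016], [-0.019, 0.02, -1.0]]
force: [0.6, -0.0, -1.4]
opening: 0.16
```

>>> play_rows:
  increments:
    - {"dp": [4,-45,0],"turn": 0}
    - {"dp": [4,-45,0],"turn": 0}
    - {"dp": [4,-45,0],"turn": 0}
    - {"dp": [3,-20,0],"turn": 0}
    - {"dp": [0,0,0],"turn": 0}

```text
time_s: 12.5
position: [0.4892, -0.1194, 0.2262]
tcp_rot: [[-0.98, 0.197, 0.024], [0.198, 0.98, 0.013], [-0.02, 0.018, -1.0]]
force: [0.4, 0.5, -1.2]
opening: 0.156
```

Run:
```python
from plane import *
s=bot.read_state(); print(s['position'],s['force'],s['moment'],s['opening'],s['tcp_rot'])
im,_=cap('side','side7'); t,_=cap('top','top7'); sx=-s['tcp_rot'][:2,0]
print(rimplane('side','side7',s['position'][:2]+.105*sx,sx,0))
a=cv2.resize(im[60:210,180:330],None,fx=2.6,fy=4); b=cv2.resize(t[110:260,220:370],None,fx=2.6,fy=4); cv2.imwrite('pics/z7.png',np.hstack([a,b]))
```

```text
[ 0.48924024 -0.11935814  0.22617109] [ 0.42792294  0.48387043 -1.19215537] [ 0.06342853  0.12835732 -0.03003114] 0.15607406161925078 [[-0.98007286  0.19724117  0.0235184 ]
 [ 0.19758413  0.98019629  0.01325715]
 [-0.02043779  0.01763984 -0.9996355 ]]
pitch down 8.54 deg, roll 2.12, z 208.8, rms 1.2 n=21
```

View pics/z7.png

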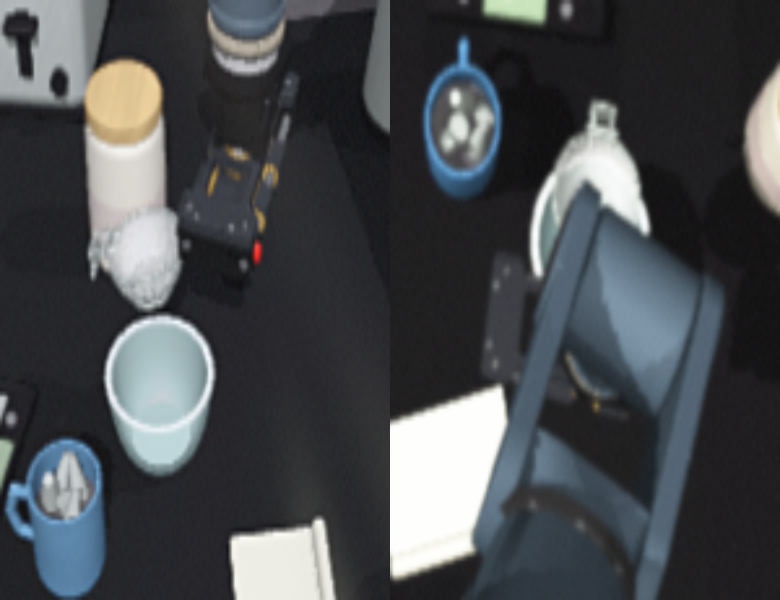

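The sieve is over the bowl, with its hook reaching past the far rim in the top view (right half, about (600,120)). I'll go partway down and check.

>>> play_rows:
  increments:
    - {"dp": [0,-3,-15],"turn": 0}
    - {"dp": [0,-3,-20],"turn": 0}
    - {"dp": [0,-2,-20],"turn": 0}
    - {"dp": [0,0,-12],"turn": 0}
    - {"dp": [0,0,-5],"turn": 0}

```text
time_s: 13.1
position: [0.486, -0.1153, 0.1529]
tcp_rot: [[-0.982, 0.186, 0.02], [0.186, 0.982, 0.019], [-0.016, 0.022, -1.0]]
force: [-0.4, 0.9, -0.8]
opening: 0.153
```

Run:
```python
from plane import *
s=bot.read_state(); print(s['position'],s['force'],s['moment'],s['opening'],s['tcp_rot'])
sx=-s['tcp_rot'][:2,0]; C=np.array([.5804,-.1455]); q=s['position'][:2]-C; print('along',q@sx*1e3,'lat',(q@[-sx[1],sx[0]])*1e3)
```

```text
[ 0.48602423 -0.11534055  0.15285681] [-0.41969653  0.92924647 -0.75894875] [0.0782662  0.16564901 0.06380169] 0.15331044511729108 [[-0.98239874  0.18570597  0.02014957]
 [ 0.18607842  0.9823605   0.01851116]
 [-0.01635651  0.02193474 -0.9996256 ]]
along -98.32666251220506 lat 12.067306736713967
```

>>> play_rows:
  increments:
    - {"dp": [1,-3,0],"turn": 0}
    - {"dp": [1,-4,0],"turn": 0}
    - {"dp": [1,-3,0],"turn": 0}
    - {"dp": [0,-2,0],"turn": 0}
    - {"dp": [0,0,0],"turn": 0}

```text
time_s: 13.6
position: [0.4898, -0.1256, 0.1544]
tcp_rot: [[-0.983, 0.181, 0.021], [0.182, 0.983, 0.018], [-0.018, 0.022, -1.0]]
force: [0.9, -0.2, -2.0]
opening: 0.156
```

```bash
cat > st.py <<'E'
from plane import *
def st():
    s=bot.read_state(); print('t',s['time_s'],s['position'],'F',np.round(s['force'],2),'M',np.round(s['moment'],2),s['opening'],'z',s['tcp_rot'][:,2])
    sx=-s['tcp_rot'][:2,0]/np.hypot(*s['tcp_rot'][:2,0]); C=np.array([.5804,-.1455]); q=s['position'][:2]-C; print('s',sx,'along',q@sx*1e3,'lat',(q@[-sx[1],sx[0]])*1e3); return s,sx
E
python3 - <<'E'
from st import *
s,sx=st(); im,_=cap('side','side8'); print(rimplane('side','side8',s['position'][:2]+.105*sx,sx,0))
t,_=cap('top','top8')
a=cv2.resize(im[60:210,180:330],None,fx=2.6,fy=4); b=cv2.resize(t[110:260,220:370],None,fx=2.6,fy=4); cv2.imwrite('pics/z8.png',np.hstack([a,b]))
E
```

```text
t 13.6 [ 0.48976797 -0.12557629  0.15442712] F [ 0.95 -0.24 -2.  ] M [-0.01  0.15 -0.03] 0.15624498081992738 z [ 0.02142694  0.01820327 -0.99960469]
s [ 0.98333971 -0.18177738] along -92.74375358147178 lat 3.1169236746674747
pitch down 8.35 deg, roll 3.20, z 136.3, rms 1.2 n=21
```

View pics/z8.png

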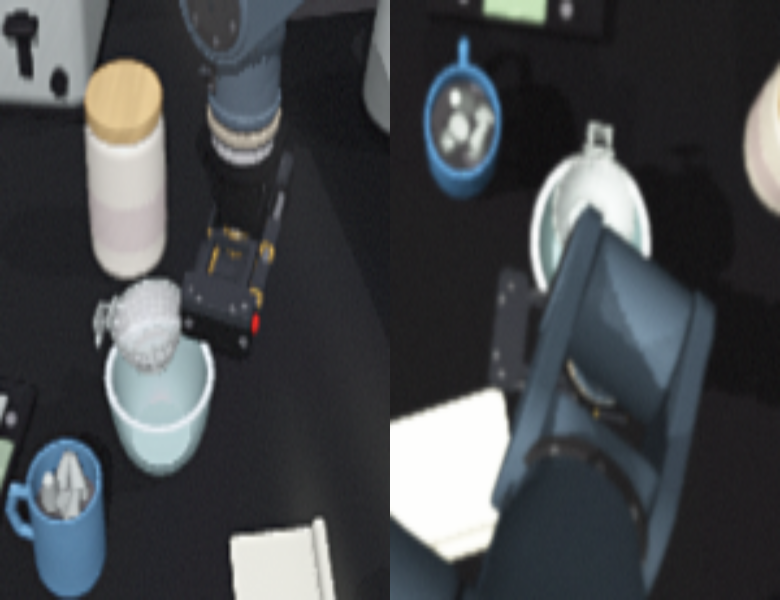

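>>> play_rows:
  increments:
    - {"dp": [1,-1,-8],"turn": 0}
    - {"dp": [1,-1,-8],"turn": 0}
    - {"dp": [0,-1,-6],"turn": 0}
    - {"dp": [0,0,-3],"turn": 0}
    - {"dp": [0,0,0],"turn": 0}

```text
time_s: 14.2
position: [0.4912, -0.1286, 0.1266]
tcp_rot: [[-0.983, 0.182, 0.02], [0.182, 0.983, 0.019], [-0.016, 0.022, -1.0]]
force: [0.0, 0.4, -0.7]
opening: 0.155
```

Run:
```python
from st import *
st()
```

```text
t 14.2 [ 0.49123685 -0.12856392  0.1266314 ] F [ 0.    0.36 -0.73] M [ 0.01  0.17 -0.04] 0.154689633993564 z [ 0.0199967   0.01910428 -0.99961751]
s [ 0.98325037 -0.18226003] along -90.75646944814211 lat 0.401523894209883
```

>>> play_rows:
  increments:
    - {"dp": [-1,0,-6],"turn": 0}
    - {"dp": [0,0,-6],"turn": 0}
    - {"dp": [0,0,-3],"turn": 0}
    - {"dp": [0,0,-1],"turn": 0}
    - {"dp": [0,0,0],"turn": 0}

```text
time_s: 14.7
position: [0.4901, -0.1284, 0.1089]
tcp_rot: [[-0.983, 0.182, 0.02], [0.182, 0.983, 0.019], [-0.016, 0.023, -1.0]]
force: [0.4, -0.9, -1.1]
opening: 0.156
```

Run:
```python
from st import *
s,sx=st(); im,_=cap('side','side9'); print(rimplane('side','side9',s['position'][:2]+.105*sx,sx,0))
t,_=cap('top','top9')
a=cv2.resize(im[110:190,200:280],None,fx=5,fy=7,interpolation=2); b=cv2.resize(t[130:210,260:340],None,fx=5,fy=7,interpolation=2); cv2.imwrite('pics/z9.png',np.hstack([a,b]))
```

```text
t 14.7 [ 0.49007341 -0.12843252  0.10894394] F [ 0.38 -0.93 -1.06] M [0.08 0.13 0.04] 0.15627504409674434 z [ 0.01953584  0.01939558 -0.99962101]
s [ 0.98327101 -0.18214863] along -91.92433440973394 lat 0.3290952381131393
pitch down 6.35 deg, roll 2.43, z 91.0, rms 2.5 n=21
```

View pics/z9.png

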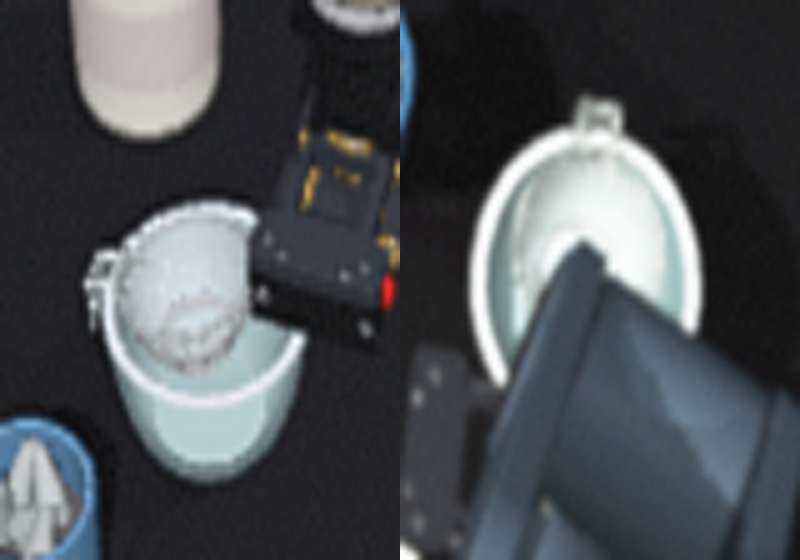

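The hook hangs outside the rim at top-view (600,110) and side-view (95,285), and the basket is inside. I expect contact after about 10 mm of drawing back, so I'll do most of that and then creep.

>>> play_rows:
  increments:
    - {"dp": [-1.5,0.3,0],"turn": 0}
    - {"dp": [-1.5,0.3,0],"turn": 0}
    - {"dp": [-1.5,0.3,0],"turn": 0}
    - {"dp": [-1,0.2,0],"turn": 0}
    - {"dp": [0,0,0],"turn": 0}

```text
time_s: 15.3
position: [0.4845, -0.1274, 0.1099]
tcp_rot: [[-0.983, 0.182, 0.021], [0.182, 0.983, 0.018], [-0.018, 0.022, -1.0]]
force: [0.5, 0.3, -0.9]
opening: 0.152
```

Run:
```python
from st import *
s,sx=st(); print('F along',s['force'][:2]@sx)
```

```text
t 15.3 [ 0.48451996 -0.12742249  0.10994361] F [ 0.49  0.29 -0.91] M [ 0.03  0.14 -0.  ] 0.15226408352732995 z [ 0.02127912  0.01843813 -0.99960354]
s [ 0.9832908  -0.18204174] along -97.56881819702286 lat 0.32127569989193805
F along 0.4287771325926605
```

>>> play_rows:
  increments:
    - {"dp": [-1,0.2,0],"turn": 0}
    - {"dp": [0,0,0],"turn": 0}
    - {"dp": [-1,0.2,0],"turn": 0}
    - {"dp": [0,0,0],"turn": 0}
    - {"dp": [0,0,0],"turn": 0}

```text
time_s: 15.8
position: [0.4835, -0.1276, 0.1103]
tcp_rot: [[-0.983, 0.182, 0.024], [0.182, 0.983, 0.017], [-0.02, 0.021, -1.0]]
force: [-0.5, -0.2, -1.4]
opening: 0.157
```

Run:
```python
from st import *
s,sx=st(); print('F along',s['force'][:2]@sx)
```

```text
t 15.8 [ 0.48346983 -0.12756666  0.11025856] F [-0.46 -0.16 -1.36] M [ 0.02  0.21 -0.02] 0.15745245209854822 z [ 0.02378447  0.01725081 -0.99956826]
s [ 0.98324618 -0.18228262] along -98.57515909287004 lat -0.03579726807901188
F along -0.42489180616952493
```

>>> play_rows:
  increments:
    - {"dp": [-1,0.2,0],"turn": 0}
    - {"dp": [-1,0.2,0],"turn": 0}
    - {"dp": [0,0,0],"turn": 0}
    - {"dp": [0,0,0],"turn": 0}
    - {"dp": [0,0,0],"turn": 0}

```text
time_s: 16.3
position: [0.4833, -0.128, 0.1105]
tcp_rot: [[-0.983, 0.182, 0.028], [0.182, 0.983, 0.015], [-0.025, 0.02, -0.999]]
force: [1.7, 0.4, -2.4]
opening: 0.155
```

Run:
```python
from st import *
s,sx=st(); print('F along',s['force'][:2]@sx)
```

```text
t 16.3 [ 0.48332247 -0.12795167  0.11053437] F [ 1.72  0.37 -2.37] M [-0.02 -0.06  0.04] 0.15534187398063407 z [ 0.02798233  0.01537485 -0.99949017]
s [ 0.98325573 -0.18223108] along -98.64988568634675 lat -0.43604842376709724
F along 1.6217455703322334
```

>>> play_rows:
  increments:
    - {"dp": [-1,0.2,0],"turn": 0}
    - {"dp": [-1,0.2,0],"turn": 0}
    - {"dp": [-0.5,0.1,0],"turn": 0}
    - {"dp": [0,0,0],"turn": 0}
    - {"dp": [0,0,0],"turn": 0}

```text
time_s: 16.8
position: [0.4819, -0.1281, 0.1109]
tcp_rot: [[-0.983, 0.182, 0.031], [0.183, 0.983, 0.014], [-0.028, 0.019, -0.999]]
force: [2.2, -1.0, -2.3]
opening: 0.155
```

Run:
```python
from st import *
s,sx=st(); print('F along',s['force'][:2]@sx)
im,_=cap('side','side10'); t,_=cap('top','top10')
from circ import edge
c=[.5804,-.1455]
for n,i in(('top',t),('side',im)):print(edge(n,i,c,.064,.075,165,1.15))
a=cv2.resize(im[110:190,200:280],None,fx=5,fy=7,interpolation=2); b=cv2.resize(t[130:210,260:340],None,fx=5,fy=7,interpolation=2); cv2.imwrite('pics/z10.png',np.hstack([a,b]))
```

```text
t 16.8 [ 0.48190411 -0.12807992  0.11085768] F [ 2.21 -0.98 -2.31] M [-0.08 -0.23  0.05] 0.1546065069163694 z [ 0.03102516  0.01390893 -0.99942182]
s [ 0.98317406 -0.1826712 ] along -100.02075518016349 lat -0.8653875348385205
F along 2.354078598018374
[ 0.57995542 -0.14659484  0.06526319]
[ 0.5782579  -0.14433986  0.06844181]
```

View pics/z10.png

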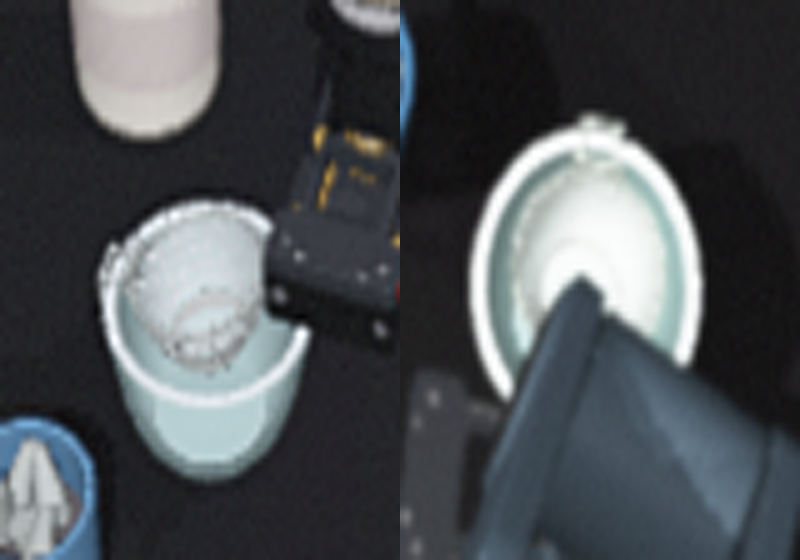

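The draw-back shows 2.35 N along the sieve and a clear change in moment, so the hook has caught. The bowl has moved less than about 1 mm. I'll lower it a few millimetres while keeping the hook bearing, to be well inside the depth window.

>>> play_rows:
  increments:
    - {"dp": [0,0,-2],"turn": 0}
    - {"dp": [0,0,-1.5],"turn": 0}
    - {"dp": [-0.3,0.1,-1],"turn": 0}
    - {"dp": [0,0,0],"turn": 0}
    - {"dp": [0,0,0],"turn": 0}

```text
time_s: 17.4
position: [0.4822, -0.1282, 0.1062]
tcp_rot: [[-0.983, 0.182, 0.032], [0.183, 0.983, 0.013], [-0.03, 0.019, -0.999]]
force: [2.2, 0.2, -1.7]
opening: 0.154
```

Run:
```python
from st import *
s,sx=st(); print('F along',s['force'][:2]@sx)
```

```text
t 17.4 [ 0.48221291 -0.12821524  0.10618399] F [ 2.19  0.2  -1.67] M [-0.01 -0.28  0.01] 0.15379123248432447 z [ 0.03248668  0.01327021 -0.99938407]
s [ 0.98318781 -0.18259719] along -99.69249688168499 lat -0.934519515714669
F along 2.11590952007402
```

The hook has held 2.1 N over this whole call with the grip about 30 mm above the rim. Now I'll lay the handle down with the grip eased so it can pivot.

>>> play_rows:
  increments:
    - {"dp": [0,0,0],"turn": 0}
    - {"dp": [0,0,0],"turn": 0}
    - {"dp": [0,0,-1.5],"turn": 0}
    - {"dp": [0,0,-1.5],"turn": 0}
    - {"dp": [0,0,-1.5],"turn": 0}
  claw: 0.159

```text
time_s: 17.9
position: [0.4816, -0.128, 0.1016]
tcp_rot: [[-0.983, 0.182, 0.032], [0.182, 0.983, 0.014], [-0.029, 0.019, -0.999]]
force: [1.8, -0.1, -0.2]
opening: 0.162
```

Run:
```python
from st import *
s,sx=st(); print('F along',s['force'][:2]@sx)
```

```text
t 17.9 [ 0.48159592 -0.1279934   0.10163698] F [ 1.83 -0.1  -0.21] M [-0.06 -0.23 -0.  ] 0.16238664971011052 z [ 0.03157422  0.01353614 -0.99940975]
s [ 0.98319372 -0.18256538] along -100.33965308539348 lat -0.8258212984690873
F along 1.8222503997715536
```

>>> play_rows:
  increments:
    - {"dp": [0,0,-2],"turn": 0}
    - {"dp": [0,0,-2],"turn": 0}
    - {"dp": [0,0,-2],"turn": 0}
    - {"dp": [0,0,-2],"turn": 0}
    - {"dp": [0,0,0],"turn": 0}

```text
time_s: 18.4
position: [0.4803, -0.1274, 0.0923]
tcp_rot: [[-0.983, 0.182, 0.029], [0.182, 0.983, 0.015], [-0.025, 0.02, -0.999]]
force: [1.0, 0.8, -0.7]
opening: 0.162
```

Run:
```python
from st import *
s,sx=st(); print('F along',s['force'][:2]@sx)
im,_=cap('side','side11'); t,_=cap('top','top11')
a=cv2.resize(im[110:190,200:280],None,fx=5,fy=7,interpolation=2); b=cv2.resize(t[130:210,260:340],None,fx=5,fy=7,interpolation=2); cv2.imwrite('pics/z11.png',np.hstack([a,b]))
```

```text
t 18.4 [ 0.48032533 -0.12736155  0.0923342 ] F [ 1.04  0.83 -0.74] M [-0.03 -0.18 -0.  ] 0.16202576652495712 z [ 0.02863738  0.01498849 -0.99947749]
s [ 0.98325954 -0.18221052] along -101.70438616937878 lat -0.39985480538787
F along 0.8714895350452895
```

View pics/z11.png

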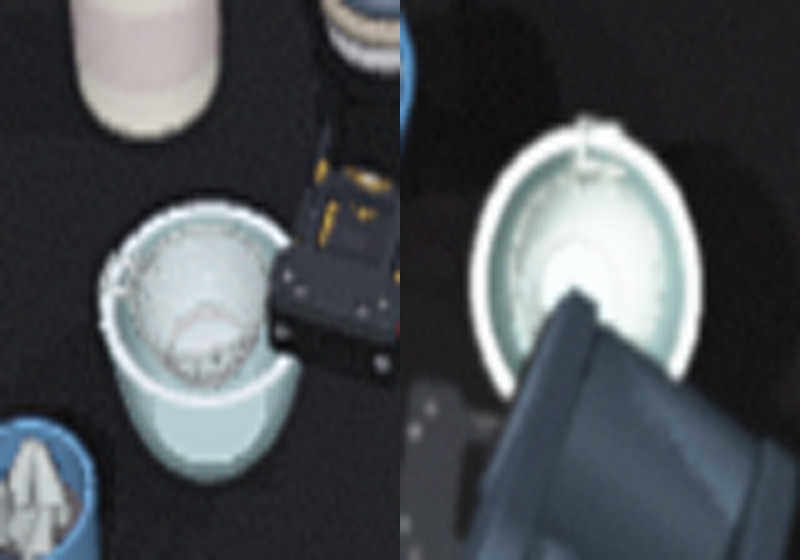

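Hook and rods are still over the far rim (top view (600,130)), and the handle is coming down. Continuing.

>>> play_rows:
  increments:
    - {"dp": [0.6,-0.1,-2],"turn": 0}
    - {"dp": [0.6,-0.1,-2],"turn": 0}
    - {"dp": [0.5,-0.1,-2],"turn": 0}
    - {"dp": [0.4,-0.1,-1],"turn": 0}
    - {"dp": [0,0,0],"turn": 0}

```text
time_s: 19.0
position: [0.4803, -0.1267, 0.0846]
tcp_rot: [[-0.983, 0.181, 0.024], [0.182, 0.983, 0.017], [-0.02, 0.021, -1.0]]
force: [-0.3, -0.5, -0.4]
opening: 0.16
```

Run:
```python
from st import *
s,sx=st(); print('F along',s['force'][:2]@sx)
```

```text
t 19.0 [ 0.48026487 -0.12667953  0.08455401] F [-0.29 -0.47 -0.37] M [-0.03 -0.    0.02] 0.1603302685693151 z [ 0.02367152  0.01736733 -0.99956892]
s [ 0.98331293 -0.18192219] along -101.8880258784439 lat 0.2896076495477452
F along -0.20430852814178582
```

>>> play_rows:
  increments:
    - {"dp": [0.2,0,-1.5],"turn": 0}
    - {"dp": [0.2,0,-1],"turn": 0}
    - {"dp": [0,0,0],"turn": 0}
    - {"dp": [0,0,0],"turn": 0}
    - {"dp": [0,0,0],"turn": 0}

```text
time_s: 19.5
position: [0.4805, -0.1266, 0.0818]
tcp_rot: [[-0.983, 0.181, 0.023], [0.182, 0.983, 0.018], [-0.019, 0.022, -1.0]]
force: [-1.0, -0.3, -0.1]
opening: 0.16
```

Run:
```python
from st import *
s,sx=st(); print('F along',s['force'][:2]@sx)
im,d=cap('side','side12'); t,_=cap('top','top12')
v,u=np.nonzero((im[...,2]>110)&(im[...,1]<70)&(im[...,0]<70)); m=(u>240)&(u<300)&(v>100)&(v<220); P=at_d('side',np.c_[u[m],v[m]],d[v[m],u[m]]); print(len(P),np.round(np.median(P,0),4) if len(P) else '')
a=cv2.resize(im[110:190,200:280],None,fx=5,fy=7,interpolation=2); b=cv2.resize(t[130:210,260:340],None,fx=5,fy=7,interpolation=2); cv2.imwrite('pics/z12.png',np.hstack([a,b]))
```

```text
t 19.5 [ 0.48046107 -0.12659125  0.08179478] F [-0.98 -0.27 -0.07] M [ 0.02  0.12 -0.02] 0.1602512662643785 z [ 0.0230731   0.01761456 -0.99957859]
s [ 0.98331344 -0.18191941] along -101.71115935113093 lat 0.4124024599732216
F along -0.9110426864842692
9 [ 0.4568 -0.1229  0.0864]
```

View pics/z12.png

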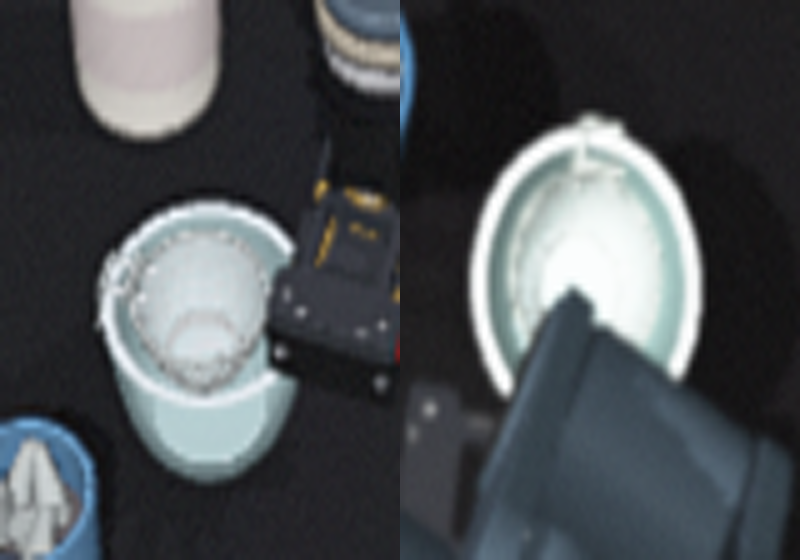

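>>> play_rows:
  increments:
    - {"dp": [0.2,0,-1],"turn": 0}
    - {"dp": [0,0,-0.7],"turn": 0}
    - {"dp": [0,0,0],"turn": 0}
    - {"dp": [0,0,0],"turn": 0}
    - {"dp": [0,0,0],"turn": 0}

```text
time_s: 20.1
position: [0.4806, -0.1266, 0.08]
tcp_rot: [[-0.983, 0.181, 0.023], [0.182, 0.983, 0.018], [-0.019, 0.022, -1.0]]
force: [-0.7, 0.4, -1.3]
opening: 0.161
```

Run:
```python
from st import *
s,sx=st(); print('F along',s['force'][:2]@sx)
```

```text
t 20.1 [ 0.48064062 -0.12656022  0.08000741] F [-0.73  0.39 -1.32] M [-0.02  0.06 -0.02] 0.1610584597415823 z [ 0.02306069  0.01763835 -0.99957846]
s [ 0.98330739 -0.18195212] along -101.54026928695593 lat 0.47219935319765133
F along -0.7881035035044356
```

>>> play_rows:
  increments:
    - {"dp": [0,0,-0.8],"turn": 0}
    - {"dp": [0,0,-0.5],"turn": 0}
    - {"dp": [0,0,0],"turn": 0}
    - {"dp": [0,0,0],"turn": 0}
    - {"dp": [0,0,0],"turn": 0}

```text
time_s: 20.6
position: [0.4806, -0.1266, 0.0786]
tcp_rot: [[-0.983, 0.181, 0.023], [0.182, 0.983, 0.018], [-0.019, 0.022, -1.0]]
force: [-0.2, 0.3, -0.4]
opening: 0.157
```

Run:
```python
from st import *
s,sx=st(); print('F along',s['force'][:2]@sx)
```

```text
t 20.6 [ 0.48064358 -0.12655759  0.07859091] F [-0.16  0.31 -0.39] M [ 0.    0.11 -0.07] 0.1571723781842607 z [ 0.02306529  0.0176439  -0.99957825]
s [ 0.98331397 -0.18191656] along -101.53781771353269 lat 0.47899174703434017
F along -0.2162161667432521
```

>>> play_rows:
  increments:
    - {"dp": [0,0,0],"turn": 0}
    - {"dp": [0,0,0],"turn": 0}
    - {"dp": [0,0,0],"turn": 0}
    - {"dp": [0,0,0],"turn": 0}
    - {"dp": [0,0,0],"turn": 0}
  claw: 0.25

```text
time_s: 21.1
position: [0.4817, -0.1271, 0.0789]
tcp_rot: [[-0.983, 0.182, 0.025], [0.182, 0.983, 0.016], [-0.022, 0.021, -1.0]]
force: [0.1, -0.1, 0.4]
opening: 0.251
```

Run:
```python
from st import *
s,sx=st(); print('F along',s['force'][:2]@sx)
im,d=cap('side','side13'); t,_=cap('top','top13')
v,u=np.nonzero((im[...,2]>110)&(im[...,1]<70)&(im[...,0]<70)); m=(u>240)&(u<300)&(v>100)&(v<220); P=at_d('side',np.c_[u[m],v[m]],d[v[m],u[m]]); print(len(P),np.round(np.median(P,0),4) if len(P) else '')
print(rimplane('side','side13',s['position'][:2]+.106*sx,sx,0))
a=cv2.resize(im[110:190,200:280],None,fx=5,fy=7,interpolation=2); b=cv2.resize(t[130:210,260:340],None,fx=5,fy=7,interpolation=2); cv2.imwrite('pics/z13.png',np.hstack([a,b]))
```

```text
t 21.1 [ 0.48170419 -0.12711649  0.07894801] F [ 0.06 -0.15  0.37] M [-0.04  0.03 -0.  ] 0.25149050125200717 z [ 0.02537658  0.01649074 -0.99954194]
s [ 0.98327151 -0.18214594] along -100.3932591245579 lat 0.09893626179601443
F along 0.0859933342441838
11 [ 0.4571 -0.1233  0.081 ]
pitch down -1.62 deg, roll 0.88, z 79.6, rms 1.2 n=23
```

View pics/z13.png

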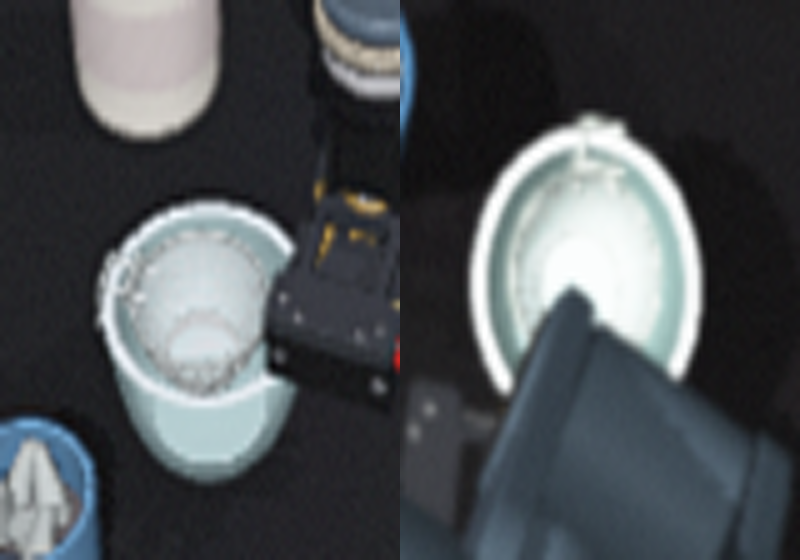

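The sieve sits level: its rim fits at 79.6 mm against 79 expected, and the handle rests at rim height. I'll open wider, lift away and look.

>>> play_rows:
  increments:
    - {"dp": [0,0,0],"turn": 0}
    - {"dp": [0,0,0],"turn": 0}
    - {"dp": [0,0,0],"turn": 0}
    - {"dp": [0,0,0],"turn": 0}
    - {"dp": [0,0,5],"turn": 0}
  claw: 0.6

```text
time_s: 21.7
position: [0.4812, -0.1269, 0.0836]
tcp_rot: [[-0.983, 0.182, 0.024], [0.182, 0.983, 0.017], [-0.021, 0.021, -1.0]]
force: [-0.3, 0.1, 0.4]
opening: 0.574
```

>>> play_rows:
  increments:
    - {"dp": [0,0,15],"turn": 0}
    - {"dp": [0,0,25],"turn": 0}
    - {"dp": [0,0,35],"turn": 0}
    - {"dp": [-10,0,40],"turn": 0}
    - {"dp": [-20,0,40],"turn": 0}

```text
time_s: 22.2
position: [0.4491, -0.1258, 0.2403]
tcp_rot: [[-0.983, 0.181, 0.016], [0.182, 0.983, 0.022], [-0.011, 0.024, -1.0]]
force: [0.4, -0.9, 0.1]
opening: 0.6
```

>>> play_rows:
  increments:
    - {"dp": [-20,30,30],"turn": 0}
    - {"dp": [-10,45,20],"turn": 0}
    - {"dp": [-10,45,0],"turn": 0}
    - {"dp": [0,45,0],"turn": 0}
    - {"dp": [0,20,0],"turn": 0}

```text
time_s: 22.7
position: [0.4083, 0.0603, 0.3011]
tcp_rot: [[-0.981, 0.191, 0.035], [0.192, 0.981, 0.014], [-0.031, 0.021, -0.999]]
force: [0.0, -0.6, -0.3]
opening: 0.601
```

>>> play_rows:
  increments:
    - {"dp": [0,45,0],"turn": 0}
    - {"dp": [0,45,0],"turn": 0}
    - {"dp": [0,45,0],"turn": 0}
    - {"dp": [0,20,0],"turn": 0}
    - {"dp": [0,0,0],"turn": 0}

```text
time_s: 23.2
position: [0.4059, 0.2238, 0.304]
tcp_rot: [[-0.981, 0.187, 0.04], [0.188, 0.982, 0.015], [-0.037, 0.023, -0.999]]
force: [-0.3, -0.2, -0.9]
opening: 0.6
```

Run:
```python
from st import *
from circ import edge
s=bot.read_state(); print(s['time_s'],s['position'],s['opening'])
im,d=cap('side','side14'); t,dt=cap('top','top14')
for n,i,D in(('side',im,d),('top',t,dt)):
    v,u=np.nonzero((i[...,2]>110)&(i[...,1]<70)&(i[...,0]<70)&(D>0)); P=at_d(n,np.c_[u,v],D[v,u]); m=np.hypot(P[:,0]-.48,P[:,1]+.127)<.06; P=P[m]
    # handle on plane z=84
    Q=at_z(n,np.c_[u[m],v[m]],.084)[:,:2]; c=Q.mean(0); V=np.linalg.svd(Q-c)[2][0]; V*=np.sign(V[0]); tt=(Q-c)@V; mid=c+V*(tt.max()+tt.min())/2; g=mid-.004*V
    b=edge(n,i,[.580,-.1455],.064,.075,165,1.15)
    x=(P[:,:2]-g)@V
    print(n,'grip',g,'dir',V,'len',np.ptp(tt),'z med',np.median(P[:,2]),'slope',np.polyfit(x,P[:,2],1),'bowl',b,'dist',np.hypot(*(g-b[:2])))
    print(rimplane(n,n+'14',g+.106*V,V,0))
a=cv2.resize(im[100:200,190:290],None,fx=4,fy=5.5,interpolation=2); b=cv2.resize(t[120:230,240:340],None,fx=4,fy=5,interpolation=2); cv2.imwrite('pics/z14.png',np.hstack([a,b]))
```

```text
23.2 [0.40587291 0.22380074 0.30395957] 0.600041054538641
side grip [ 0.47998619 -0.12300206] dir [ 0.97991856 -0.19939811] len 0.05662004505614898 z med 0.08408354849370092 slope [-0.01146904  0.0832409 ] bowl [ 0.57926319 -0.14325035  0.06913409] dist 0.1013208499904132
pitch down -0.38 deg, roll 1.18, z 79.1, rms 1.3 n=22
top grip [ 0.48034019 -0.12565452] dir [ 0.97817569 -0.2077795 ] len 0.0591345162060592 z med 0.08340847946721841 slope [-0.23121931  0.06613002] bowl [ 0.58057936 -0.14661079  0.06515921] dist 0.10240632687474817
pitch down 0.38 deg, roll -0.37, z 79.8, rms 1.7 n=24
```

View pics/z14.png

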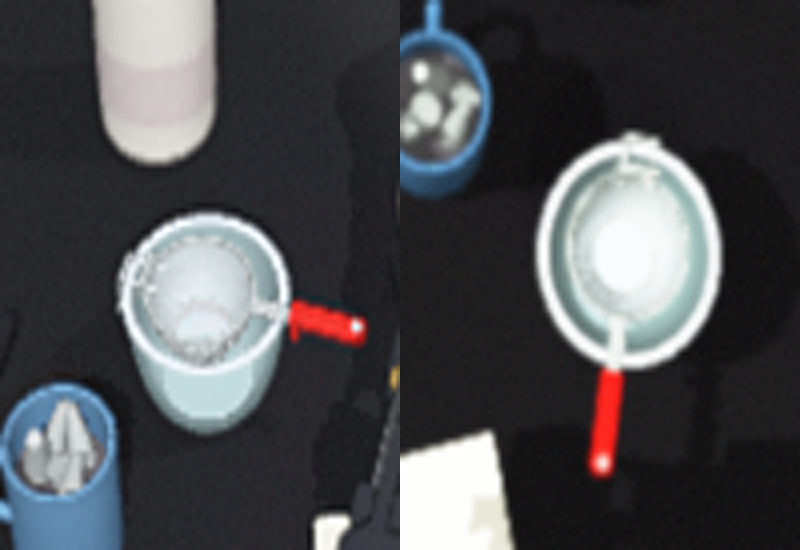

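The sieve hangs level, with its hook outside the far rim and the lug visible outside the near rim (side view (295,325)). The grip is about 102 mm from the bowl's centre. Handing in.

Run:
```python
from h import bot
print(bot.hand_in())
```

```text
the job is handed in; nothing more can be done
None
```

The sieve is hung on the bowl and the job was handed in at about 23 s of the 48 s allowed; the hand-in reports no verdict.

**How it was done**
- I pinched the largest sieve by its handle. The moves cannot tilt the tool, so I eased the grip just above the bench and let the sieve pivot in the pads to about 8° nose down. Then I re-tightened.
- I took the hook over the far rim with the grip about 30 mm above the glass. I drew back until the hook caught, and the wrist showed about 2 N for over a second.
- With the grip eased, I laid the handle down so the lug dropped outside the rim, then released and moved the arm clear.

**Last checks, arm clear**

| Check | Result | Wanted |
|---|---|---|
| Sieve tilt, front to back | within about 0.4° of level in both cameras | under about 3.4° |
| Sieve rim height | 79.1 mm (side camera), 79.8 mm (top camera) | 79 mm when seated |
| Grip from mouth centre | 101–102 mm | 91–121 mm |
| Bowl moved | about 1 mm or less, within measuring error | under 6 mm |

In the last pictures the lug and hook were both outside the rim. The mug and jar looked unmoved. I did not measure the bystanders, but nothing came near them.

**Checks that disagreed or were weak**
- **Sideways tilt:** the cameras differed by about 1.5°, which is noise level.
- **Handle slope:** the top-view depth slope along the handle was useless. It was far off from the side view and the rim fits, which agreed.
- **Hook depth when caught:** this was worked out from the measured tilt and height at about 12–15 mm below the rim, not measured directly.

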